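Hold a spread circlip at the groove of a turntable axle

TASK

Refit the retaining ring of the assembly turntable: take the circlip pliers out of their stand, put their tips in the ring's two eyes, spread the ring and lift it off its block on the pliers, then slide it down over the upright axle to the groove, just on or over the brass washer, without pressing hard. Do not let it snap in yet: finish while still gripping the pliers, with the ring held spread and level around the groove, so that a colleague can check the turntable's play first. Leave the relay board, the tin and the solder reel where they are.

Things in the scene. Friction and masses are not known exactly. Their poses are not given: they have to be found in the camera images.
- pliers_grip (a point): Circlip pliers, 177 mm long, 130-210 g, teal flat-sided grips, upright, nose down. Point on the centre line half-way between the handles at grip height, 152 mm above the pin ends; z up along the pliers, y the line along which the handles close. Grips 14 mm wide (x), 9 thick; tops 25 mm above, lower ends 38 mm below this point. Relaxed 56 mm over the handles here (60 at the top).
- tip_l (a point): Free (lower) end of the pliers' +y tip pin. Pins are 2.5 mm thick, narrowing to 1.6 mm at the end, 6 mm long, below an 8.4 mm thick shoulder. Relaxed, the two pin ends are 9.8 mm apart; each 1 mm of closing of the handles adds about 0.8 mm, up to about 31 mm at the stop, where the pins lean 0.165 rad outwards. 1 to 4 mm of closing suits the relaxed eyes.
- tip_r (a point): The same for the -y tip pin.
- leg_l (a joint): Turn of the +y half of the pliers (rad): 0 relaxed; grows as the handles are squeezed, which SPREADS the tips; stop screw at 0.165, then 28 mm over the handles at grip height. A spring holds the handles apart: about 8 N on each to start closing, 20 N on each at the stop with a ring on.
- leg_r (a joint): The same for the -y half.
- ring_center (a point): Dark steel snap ring (circlip), 3 mm thick, about 54 mm long, 13 g, lying flat on the ring block. Point: centre of its circle at half thickness; z up, +x towards the gap between the eyes. Relaxed it is too narrow for the axle; it springs open (10 N at each eye) to 42 mm inside when the eyes are 26 mm apart, at the pliers' stop. Spread on the pins it hangs level within some 3 degrees.
- eye_l (a point): Centre, at half thickness, of the ring's +y eye, a 5 mm hole through a 9.5 mm lug. Relaxed, the eyes are 11.6 mm apart and 21 mm from the ring centre in its +x direction (23 mm when spread).
- eye_r (a point): The same for the -y eye. The ring is carried at its eyes only: it sits firmest with the pins in to their shoulders.
- groove (a point): Fixed turntable: plate 230 mm across, top 36 mm above the bench; in its middle a bright steel axle 38 mm thick, chamfered top at 67 mm. Point on the axle's axis at mid-height (54.5 mm) of its dark groove, 5 mm high, just above a brass washer (48 across, top at 52 mm). A grey rim (60 inside, 68 outside, top at 52 mm) round a 6 mm deep recess, for the pin ends, bears the eyes. Ring on washer: centre 1 mm below the point.
- stand: Blue and aluminium pliers stand, 56 x 104 x 70 mm high, fixed. Origin on the bench under its middle; x across, y along. The pliers rest with their joint on its top, nose in a slot 14 x 34 mm (long way along y), and lift straight up; pin ends 18 mm above the bench.
- ring_block: White block 62 x 62 mm, fixed, origin on the bench under its middle. The ring lies on its flat top, 40 mm high, round a blue boss 2.5 mm high. A cross slot (7 mm wide, 6 mm deep, all along y) runs below the eyes, so that the pins can pass through and spread.
- relay_board: Bystander: green circuit board 80 x 110 mm with black relays, 42 mm high, on brass legs. Origin on the bench under its middle.
- tin: Bystander: round metal tin, 70 mm across, 19 mm high. Origin under its middle.
- solder_reel: Bystander: reel of solder, white flanges, 54 mm across, 40 mm high. Origin under its middle.
There are look-alikes about, which are no part of the job. Leave any black or turquoise look-alike of the ring_block alone.

How it is judged:
By the outcome, as a careful person would: the job done as asked, in the order asked, and still so for the second after the job is handed in, while the arm keeps its last pose, push and grip.
It also fails if it takes over 51 s, if anything falls off the work surface, if the arm or the gripper's body presses on something with over 40 N, if the wrist force passes 120 N, or if a joint passes its speed limit or range.

ROBOT

A 6-joint arm with a two-finger parallel gripper is mounted at the origin on the work surface. World frame = base frame: x ahead of the robot, y to its left, z up, the work surface at z = 0. Lengths are in mm, angles in rad, forces in N, time in s.
With the tool pointing down it reaches from about 350 to 975 mm from the base axis. Payload 7.1 kg.
Tool frame: the origin (TCP) lies at the very end of the fingers, on their centre line; the grasp point (between the pads) lies 19 mm behind it (ctrl.grip_point_offset is the distance from the TCP to the grasp point, in mm); x points along the fingers, y is the direction in which the jaws open and shut, and the axes are right-handed (so a half turn about x gives the same grasp; the last joint's range is limited). The gripper opens to 88 mm and grips with 3 to 60 N. Pads are 20 mm wide; open, the fingers measure 115 mm over their backs; the gripper's body (75 mm by 178 mm) begins 61 mm behind the grasp point.
Start: joints at [1.302, 0.423, 1.63, -0, 1.089, -0.019], TCP at [154.475, 605.592, 222.675] pointing down, gripper open.
Joint ranges: [-3, 3], [-0.9, 2.11], [0.09, 2.58], [-1.31, 4.45], [0.11, 2.69], [-2.54, 2.54]. Speed limits (rad/s): [2.39, 2.39, 3.01, 3.14, 3.14, 3.14].

INTERFACE

Orientations are given as a rotation vector (axis times angle).
In Python, from workcell import ctrl, vision, workorder gives the robot as it stands.
- The arm moves only by the shell command python3 -m crank 'ROWS'. ROWS is JSON, a list of rows, each a list of 3 entries, a list of its own where there are three numbers: the shift along the tool's x, y, z in m, then the turn, a rotation vector about the tool's x, y, z in rad, then the finger opening in m, from 0 to 0.0878. In form: [[[dx, dy, dz], [wx, wy, wz], jaw], ...]. A call has exactly 8 rows; each row shifts and turns the commanded pose from where the row before left it, along the tool's axes as they then stand; what a row does not reach is not made up. A row lasts 1/12 s, in which the tool goes at most 41.7 mm and 7.16 degrees, less where a joint would pass 70% of its speed; a pose out of reach is approached as far as the arm can. A call with a gripper value outside its range is refused whole. The fingers move at their own pace and stop on an object; the grip force is fixed at half the most. Time passes only in rows, so rows that do not move let the fingers close, or fill a call up. It gives the time, the measured TCP pose, the force and the opening at its end, in the units of the state.
- ctrl.get_obs(): the state, without advancing time (a new reading comes with each control period).
- vision.get_image(name): name is "scene" or "top" or "wrist"; returns a dict with "img" (480x640x3 uint8, blue, green, red), "mtx" (3x3 intrinsics, pixels), "k1" (the pictures are not rectified: a ray, as slopes to the right and down, at radius r is drawn at 1 + k1 r^2 times it, then the intrinsics apply), "rvec" (rotation vector, rad) and "tvec" (3), from world to camera coordinates, as OpenCV has them; the wrist camera has in their place "hand_eye" (4x4, takes a point from camera to tool coordinates, whose origin is the TCP and whose axes are the tool frame's). Camera axes: x right, y down, z forward; pixel columns grow to the right and rows downward; lengths in mm; the calibration is good to about 2 mm. A picture is of the moment at which its call begins: read the wrist's pose just before it. There is no depth.
- workorder.close_job(): hands the job in, once; it reports no verdict.
The state is a dict: "t": time; "qpos": joint angles; "qvel": joint speeds; "joint_torque": joint torques, N m; "ee_pos": TCP position; "orientation": TCP orientation; "ft_force": force on the tool from outside, world axes, zero at the start; "moment": the same for the moment, N m; "width": finger opening in mm.
Only numpy, scipy, OpenCV 4.12 (cv2) and the standard library are available. Lean on these libraries where they do the work, as an engineer would, in place of code of your own. Each camera call takes 0.05 s, during which the arm holds its last target.

## Working session

There is one attempt and no reset: what is moved stays moved. The work goes in short steps, Python scripts to look and compute and a shell command to move; the robot and the scene stay as the last step left them, time stands still between calls to the robot, and variables do not carry over. Pictures are saved under pics/ and viewed, and the job is handed in when it is done.

```bash
ls; mkdir -p pics; cat > h.py <<'E'
import numpy as np, cv2
from scipy.spatial.transform import Rotation as R
from workcell import ctrl, vision, workorder
def grab(n):
    o=ctrl.get_obs(); d=vision.get_image(n)
    if 'hand_eye' in d:
        H=np.eye(4);H[:3,:3]=R.from_rotvec(o['orientation']).as_matrix();H[:3,3]=o['ee_pos']
        T=H@np.array(d['hand_eye']); d['C']=T[:3,3]; d['Rw']=T[:3,:3]
    else:
        Rm=cv2.Rodrigues(np.array(d['rvec'],float))[0]; d['Rw']=Rm.T; d['C']=-Rm.T@np.array(d['tvec'],float).ravel()
    return d
def save(d,name):
    np.savez('pics/'+name+'.npz',**{k:np.array(d[k]) for k in('img','mtx','k1','C','Rw')}); cv2.imwrite('pics/'+name+'.png',d['img'])
def load(name):
    z=np.load('pics/'+name+'.npz'); return {k:z[k] for k in z}
def ray(d,u,v):
    K=np.array(d['mtx']); x=(u-K[0,2])/K[0,0]; y=(v-K[1,2])/K[1,1]; k=float(d['k1'])
    rd=np.hypot(x,y); r=rd
    for _ in range(30): r=rd/(1+k*r*r)
    s=r/rd if rd>0 else 1
    return d['Rw']@np.array([x*s,y*s,1.])
def onz(d,u,v,z):
    r=ray(d,u,v); return d['C']+r*(z-d['C'][2])/r[2]
def proj(d,p):
    c=d['Rw'].T@(np.array(p,float)-d['C']); x,y=c[0]/c[2],c[1]/c[2]; f=1+float(d['k1'])*(x*x+y*y)
    K=np.array(d['mtx']); return np.array([K[0,0]*x*f+K[0,2],K[1,1]*y*f+K[1,2]])
def tri(l):
    A=np.zeros((3,3));b=np.zeros(3)
    for d,u,v in l:
        r=ray(d,u,v);r/=np.linalg.norm(r);P=np.eye(3)-np.outer(r,r);A+=P;b+=P@d['C']
    return np.linalg.solve(A,b)
def crop(d,name,x0,y0,x1,y1,s):
    cv2.imwrite('pics/'+name+'.png',cv2.resize(d['img'][y0:y1,x0:x1],None,fx=s,fy=s,interpolation=cv2.INTER_CUBIC))
E
python3 - <<'E'
from h import *
print(ctrl.get_obs(), ctrl.grip_point_offset)
for n in('scene','top','wrist'):
    d=grab(n); save(d,n+'0'); print(n,d['C'],d['Rw'].tolist(),np.array(d['mtx']).tolist(),d['k1'])
E
```

```text
pics
{'t': 0.0, 'qpos': array([ 1.30198754e+00,  4.23838289e-01,  1.63069924e+00,  1.48865783e-05,
        1.08858109e+00, -1.89961518e-02]), 'qvel': array([-0.00063035,  0.0015489 ,  0.00146393, -0.00014111, -0.00129558,
       -0.00145153]), 'joint_torque': array([-1.77320930e-03, -5.44608557e+01, -2.73671275e+01,  6.44287001e-02,
        2.24957726e-02, -1.49033553e-04]), 'ee_pos': array([154.33430449, 605.06814267, 221.89965354]), 'orientation': array([ 0.19493467,  1.56211639, -0.19730905]), 'ft_force': array([-0.28669867,  0.72295494, -0.52362861]), 'moment': array([-0.01836702,  0.03456732,  0.05820432]), 'width': 88.17140805160847} 18.700000000000003
scene [ 868.67702097 -661.06037781  598.61732198] [[0.8530694362098498, 0.28412451921130966, -0.43765945047211074], [0.5216670940543167, -0.4456454988490782, 0.727505005025038], [0.011661045644903195, -0.8489248181897489, -0.5283849667391846]] [[513.2457099575738, 0.0, 317.0342077898457], [0.0, 513.2457099575738, 241.63576238980016], [0.0, 0.0, 1.0]] -0.1139838343252704
top [ 429.0500792   -47.88478844 1035.45374172] [[-0.021081346588140204, -0.9976438603028542, 0.0652863295495261], [-0.999691597362894, 0.021891855219725254, 0.011724198781293698], [-0.013125813805453385, -0.06501903317534936, -0.9977976940927893]] [[504.91466439950284, 0.0, 314.56889675406427], [0.0, 504.91466439950284, 233.1650927216901], [0.0, 0.0, 1.0]] 0.017960194945469948
wrist [ 76.63355956 625.45384181 383.93130273] [[0.24613735669919487, 0.9279235925158814, 0.27995393922849326], [0.969234032125917, -0.23524710680178015, -0.07241677782341834], [-0.001338882395066216, 0.2891653596020961, -0.9572782261182589]] [[396.34059041102256, 0.0, 315.29339867331583], [0.0, 396.34059041102256, 239.46073913116655], [0.0, 0.0, 1.0]] -0.016092334854381787
```

View pics/scene0.png

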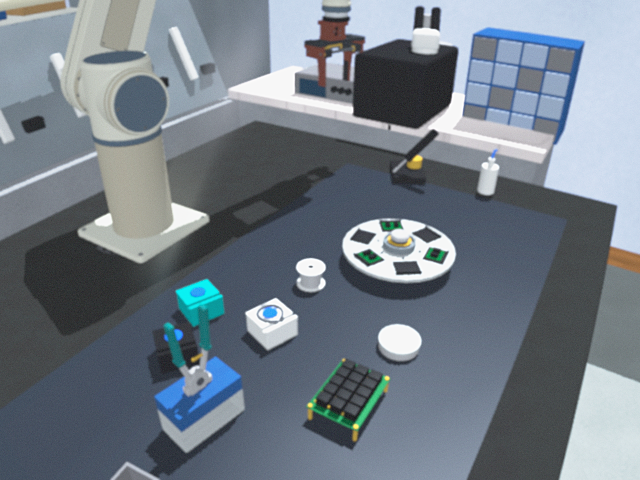

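View pics/top0.png

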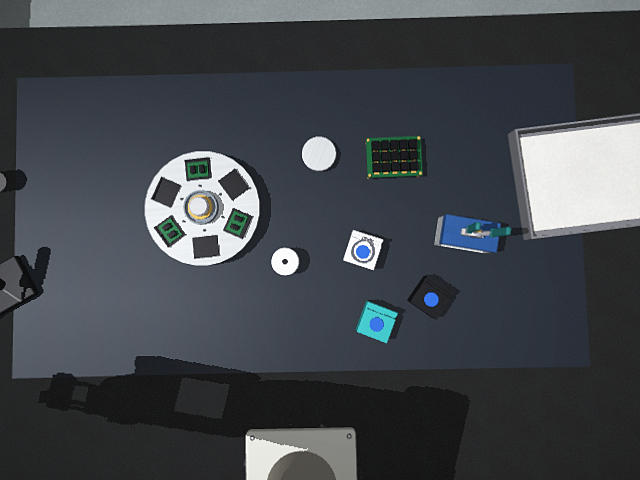

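View pics/wrist0.png

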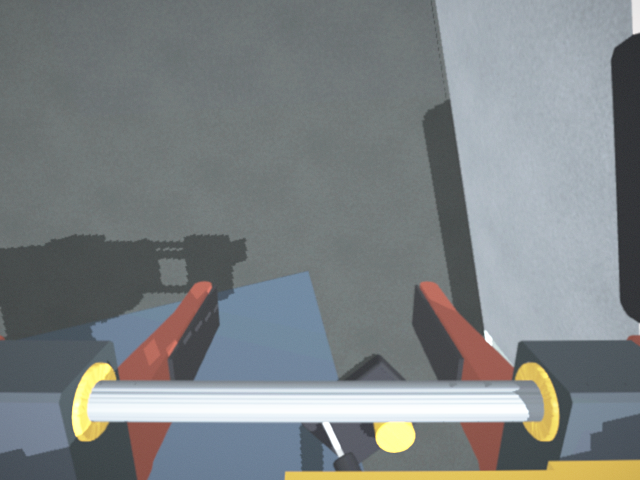

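The only white block is at top (363,250), and it carries a dark ring round a blue boss. The black block (432,298) and the turquoise block (377,323) are look-alikes. The stand with the pliers is at (470,233), the turntable at (202,208), the reel at (285,261), the tin at (319,153) and the board at (395,157). I'll enlarge these to confirm.

```bash
python3 - <<'E'
from h import *
t=load('top0'); s=load('scene0')
a=cv2.resize(t['img'][200:350,330:530],None,fx=4,fy=4,interpolation=cv2.INTER_CUBIC); cv2.imwrite('pics/c1.png',a)
crop(s,'c2',140,250,310,450,3)
crop(t,'c3',140,145,265,270,4)
for n,u,v,z in[('axle',201,206,67),('block',363.5,250,41),('stand',469,233,70),('reel',285,261,40),('tin',319,153,19),('board',395,157,42)]: print(n,onz(t,u,v,z))
for n,u,v,z in[('axle',400,236,67),('block',270,313,41),('pl',197,380,75)]: print(n,onz(s,u,v,z))
E
```

```text
axle [549.84064084 181.87214613  67.        ]
block [ 458.8334009  -131.72045965   41.        ]
stand [ 486.07895832 -330.77285441   70.        ]
reel [440.51972154  23.21492886  40.        ]
tin [659.00403406 -48.41920711  19.        ]
board [ 642.06523698 -199.08242677   42.        ]
axle [557.73758185 178.79920138  67.        ]
block [ 458.59897371 -129.68416561   41.        ]
pl [ 482.94336497 -330.71172943   75.        ]
```

View pics/c1.png

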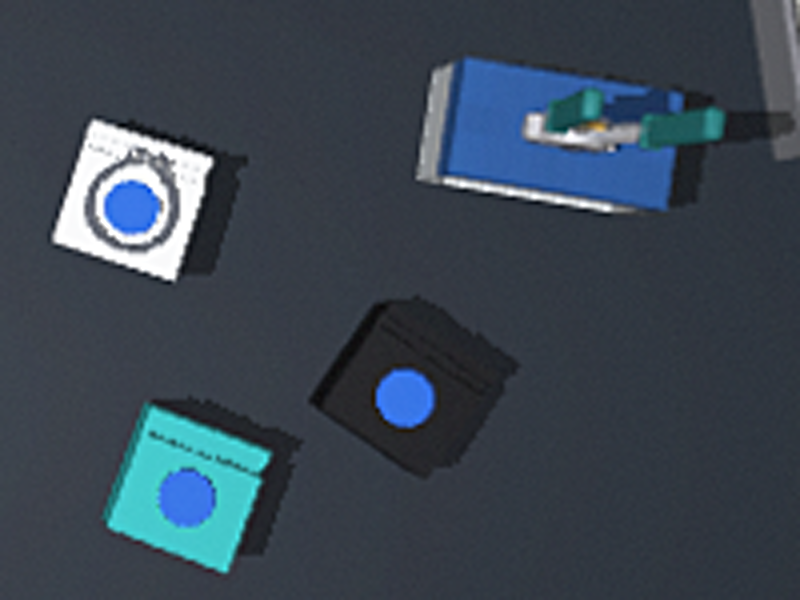

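View pics/c2.png

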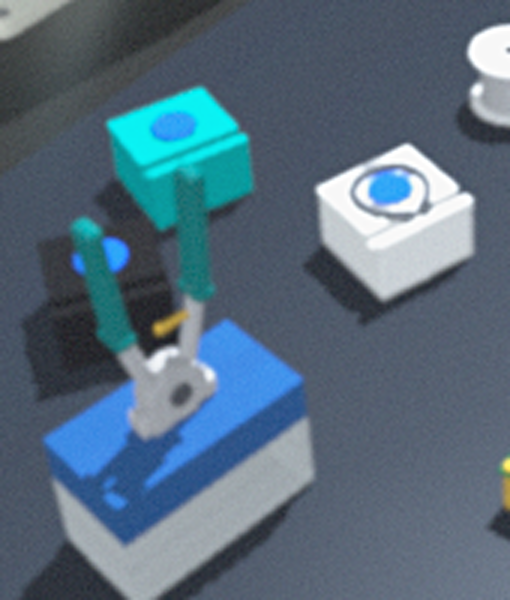

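View pics/c3.png

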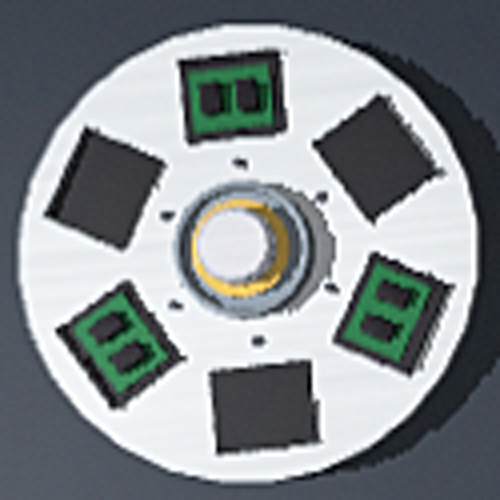

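The crop confirms the white block: dark ring round the blue boss, with the eyes at the upper edge near (150,155) in the crop. Next I'll measure the pliers handles, the block and the stand.

```bash
python3 - <<'E'
from h import *
t=load('top0'); s=load('scene0')
for n,d,(x0,y0,x1,y1) in(('top',t,(430,200,540,260)),('scene',s,(160,295,215,375))):
    h=cv2.cvtColor(d['img'],cv2.COLOR_BGR2HSV); m=cv2.inRange(h,(78,90,40),(98,255,200)); z=np.zeros_like(m); z[y0:y1,x0:x1]=m[y0:y1,x0:x1]
    k,l,st,c=cv2.connectedComponentsWithStats(z)
    for i in range(1,k):
        if st[i,4]>15:
            p=np.argwhere(l==i)[:,::-1].astype(float); mu=p.mean(0); w,v=np.linalg.eigh(np.cov(p.T)); print(n,st[i],mu,v[:,1],2*np.sqrt(w))
h=cv2.cvtColor(t['img'],cv2.COLOR_BGR2HSV)
# blue stand top and white block top
m=cv2.inRange(h,(100,120,60),(120,255,255)); z=np.zeros_like(m); z[205:260,425:515]=m[205:260,425:515]
p=np.argwhere(z>0)[:,::-1].astype(np.float32); b=cv2.boxPoints(cv2.minAreaRect(p)); print('stand'); print([onz(t,*q,70).round(1).tolist() for q in b], onz(t,*b.mean(0),70))
m=cv2.inRange(h,(100,120,60),(120,255,255)); z=np.zeros_like(m); z[235:265,345:385]=m[235:265,345:385]
p=np.argwhere(z>0)[:,::-1]; print('boss top',p.mean(0),len(p),onz(t,*p.mean(0),42.5))
hs=cv2.cvtColor(s['img'],cv2.COLOR_BGR2HSV)
m=cv2.inRange(hs,(100,120,60),(120,255,255)); z=np.zeros_like(m); z[295:335,250:295]=m[295:335,250:295]
p=np.argwhere(z>0)[:,::-1]; print('boss sc',p.mean(0),len(p),onz(s,*p.mean(0),42.5))
m=cv2.inRange(h,(0,0,150),(180,60,255)); z=np.zeros_like(m); z[225:275,335:390]=m[225:275,335:390]
p=np.argwhere(z>0)[:,::-1].astype(np.float32); b=cv2.boxPoints(cv2.minAreaRect(p)); print('block'); print([onz(t,*q,40).round(1).tolist() for q in b], onz(t,*b.mean(0),40))
E
```

```text
top [466 222  15  11 110] [473.33636364 227.1       ] [-0.90377677  0.42800416] [4.25253525 8.53199917]
top [490 226  22  12 183] [500.44262295 231.3989071 ] [-0.98919347  0.1466161 ] [ 5.00824726 12.43159014]
scene [ 176  295   39   55 1011] [199.24035608 318.54995054] [0.39915129 0.91688508] [17.2372356  28.23812762]
scene [163 322  24  46 477] [173.75890985 345.35220126] [0.2996688 0.9540433] [ 6.20194964 26.89707545]
stand
[[468.0, -272.9, 70.0], [525.5, -284.6, 70.0], [504.6, -392.8, 70.0], [447.4, -380.8, 70.0]] [ 486.31662332 -332.88012291   70.        ]
boss top [362.39285714 251.36428571] 140 [ 456.15733632 -129.35027865   42.5       ]
boss sc [269.275      312.19166667] 120 [ 457.43738693 -130.05408363   42.5       ]
block
[[440.4, -89.8, 40.0], [500.6, -110.7, 40.0], [479.9, -170.6, 40.0], [419.9, -149.5, 40.0]] [ 460.09997281 -130.17754377   40.        ]
```

```bash
python3 - <<'E'
from h import *
t=load('top0'); s=load('scene0')
a=tri([(t,478,224.5),(s,203,308)]); b=tri([(t,508.5,230.3),(s,168.5,325)]); print(a,b,(a+b)/2,np.linalg.norm(a-b),np.arctan2(-(a-b)[0],(a-b)[1]))
for P in (a,b): print(proj(t,P),proj(s,P))
E
```

```text
[ 492.96829895 -310.47654214  191.43035779] [ 482.09980182 -359.28063672  194.05033858] [ 487.53405039 -334.87858943  192.74034818] 50.06823520943575 -0.21912078280858518
[477.88402023 224.38350946] [202.78257507 307.99382734]
[508.30897252 230.12862928] [168.14937787 324.98348713]
```

```bash
cat >> h.py <<'E'
def goalR(yaw,sgn=1):
    # tool x down, tool y = sgn*(-sin yaw, cos yaw)
    y=sgn*np.array([-np.sin(yaw),np.cos(yaw),0]);x=np.array([0,0,-1.]);return np.stack([x,y,np.cross(x,y)],1)
def delta(pos,yaw,sgn=1,base=None):
    o=ctrl.get_obs(); Rc=R.from_rotvec(o['orientation']).as_matrix(); Rg=goalR(yaw,sgn)
    print('t',o['t'],'tcp',o['ee_pos'].round(2),'F',o['ft_force'].round(1),'w',round(o['width'],2),'tooly',Rc[:,1].round(4),'toolz',Rc[:,2].round(4))
    print(' shift in current axes',(Rc.T@(pos-o['ee_pos'])).round(2),' in goal axes',(Rg.T@(pos-o['ee_pos'])).round(2),' turn(tool)',R.from_matrix(Rc.T@Rg).as_rotvec().round(4))
E
python3 - <<'E'
from h import *
d=load('wrist0')
for s in(1,-1):delta(np.array([430,100,280.]),-0.2,s)
Rg=goalR(-.2,1); p=np.array([430,100,280.]); print(Rg.T@(np.array([487,-334,280])-p), Rg.T@(np.array([154,605,222])-p))
o=ctrl.get_obs();Rc=R.from_rotvec(o['orientation']).as_matrix();print(Rc.T@(d['C']-o['ee_pos']),Rc.T@d['Rw'])
E
```

```text
t 0.15 tcp [154.4  605.21 222.1 ] F [-0.5  0.4  0.5] w 88.06 tooly [ 0.2472  0.969  -0.0011] toolz [ 0.969  -0.2472 -0.    ]
 shift in current axes [ -57.42 -421.46  391.94]  in goal axes [ -57.9  -440.38  370.48]  turn(tool) [-0.0498 -0.      0.0011]
t 0.15 tcp [154.4  605.21 222.1 ] F [-0.5  0.4  0.5] w 88.06 tooly [ 0.2472  0.969  -0.0011] toolz [ 0.969  -0.2472 -0.    ]
 shift in current axes [ -57.42 -421.46  391.94]  in goal axes [ -57.9   440.38 -370.48]  turn(tool) [3.0918e+00 1.8000e-03 1.0000e-04]
[   0.         -414.02474293  142.0862845 ] [  58.          440.10088651 -370.82638754]
[-161.83142084    0.21106895  -80.35718991] [[ 1.97677791e-04 -2.89174160e-01  9.57276484e-01]
 [ 9.99999361e-01  1.12275139e-03  1.32660760e-04]
 [-1.11314557e-03  9.57275846e-01  2.89174197e-01]]
```

```bash
python3 -m crank '[[[-0.0036,-0.0263,0.0245],[-0.0031,0,0],0.0878],[[-0.0036,-0.0263,0.0245],[-0.0031,0,0],0.0878],[[-0.0036,-0.0263,0.0245],[-0.0031,0,0],0.0878],[[-0.0036,-0.0263,0.0245],[-0.0031,0,0],0.0878],[[-0.0036,-0.0263,0.0245],[-0.0031,0,0],0.0878],[[-0.0036,-0.0263,0.0245],[-0.0031,0,0],0.0878],[[-0.0036,-0.0263,0.0245],[-0.0031,0,0],0.0878],[[-0.0036,-0.0263,0.0245],[-0.0031,0,0],0.0878]]'
python3 -m crank '[[[-0.0036,-0.0263,0.0245],[-0.0031,0,0],0.0878],[[-0.0036,-0.0263,0.0245],[-0.0031,0,0],0.0878],[[-0.0036,-0.0263,0.0245],[-0.0031,0,0],0.0878],[[-0.0036,-0.0263,0.0245],[-0.0031,0,0],0.0878],[[-0.0036,-0.0263,0.0245],[-0.0031,0,0],0.0878],[[-0.0036,-0.0263,0.0245],[-0.0031,0,0],0.0878],[[-0.0036,-0.0263,0.0245],[-0.0031,0,0],0.0878],[[-0.0036,-0.0263,0.0245],[-0.0031,0,0],0.0878]]'
python3 - <<'E'
from h import *
print(ctrl.get_obs()['qpos'])
delta(np.array([470,-130,260.]),-0.2,1)
delta(np.array([440,-330,290.]),-0.2,1)
d=grab('wrist'); save(d,'w1')
E
```

```text
t: 0.82
ee_pos: [295.4, 353.1, 251.5]
orientation: [0.176, 1.564, -0.176]
ft_force: [0.3, 0.7, 0.3]
width: 87.6
t: 1.48
ee_pos: [442.3, 105.8, 280.5]
orientation: [0.157, 1.565, -0.157]
ft_force: [0.7, 0.7, 0.8]
width: 87.5
[ 2.08511547e-01  9.45745556e-02  1.93152606e+00  3.91036195e-05
  1.11536375e+00 -1.16213649e+00]
t 1.4833 tcp [442.32 105.76 280.51] F [0.7 0.7 0.8] w 87.54 tooly [1.988e-01 9.800e-01 1.000e-04] toolz [ 9.800e-01 -1.988e-01  1.000e-04]
 shift in current axes [  20.5  -225.56   74.  ]  in goal axes [  20.51 -225.57   73.96]  turn(tool) [-0.0002  0.0001 -0.0001]
t 1.4833 tcp [442.32 105.76 280.51] F [0.7 0.7 0.8] w 87.54 tooly [1.988e-01 9.800e-01 1.000e-04] toolz [ 9.800e-01 -1.988e-01  1.000e-04]
 shift in current axes [  -9.52 -427.53   84.37]  in goal axes [  -9.49 -427.54   84.29]  turn(tool) [-0.0002  0.0001 -0.0001]
```

View pics/w1.png

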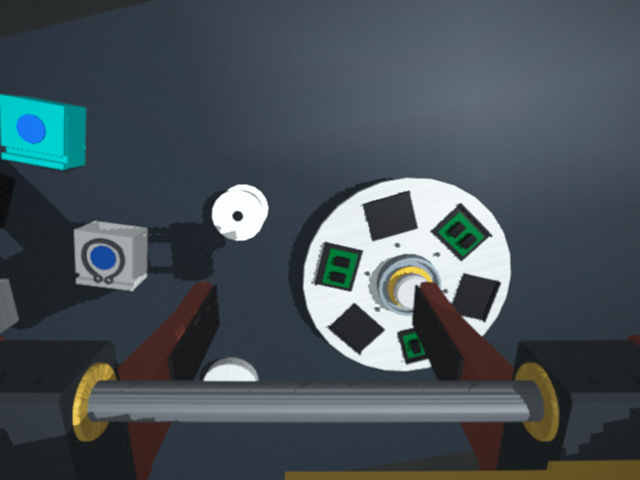

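Clear view: the ring is at (103,257) with its eyes below it, the axle at (408,285), the reel at (238,213). Next I'll move over the white block and look.

```bash
python3 -m crank '[[[0.0013,-0.0293,0.0038],[0,0,0],0.0878],[[0.0013,-0.0293,0.0038],[0,0,0],0.0878],[[0.0013,-0.0293,0.0038],[0,0,0],0.0878],[[0.0013,-0.0293,0.0038],[0,0,0],0.0878],[[0.0013,-0.0293,0.0038],[0,0,0],0.0878],[[0.0013,-0.0293,0.0038],[0,0,0],0.0878],[[0.0013,-0.0293,0.0038],[0,0,0],0.0878],[[0,0,0],[0,0,0],0.0878]]'
python3 - <<'E'
from h import *
d=grab('wrist'); save(d,'w2'); delta(np.array([487,-334,290.]),-0.2,1)
E
```

```text
t: 2.2
ee_pos: [426.7, -102.3, 271.0]
orientation: [0.159, 1.565, -0.161]
ft_force: [-0.1, -0.3, -0.5]
width: 87.6
t 2.25 tcp [ 426.78 -100.57  270.97] F [0.5 1.2 0.6] w 87.86 tooly [ 2.027e-01  9.792e-01 -1.000e-04] toolz [ 9.792e-01 -2.027e-01 -4.000e-04]
 shift in current axes [ -19.04 -216.38  106.28]  in goal axes [ -19.03 -216.81  105.4 ]  turn(tool) [-0.0041 -0.0004  0.0001]
```

View pics/w2.png

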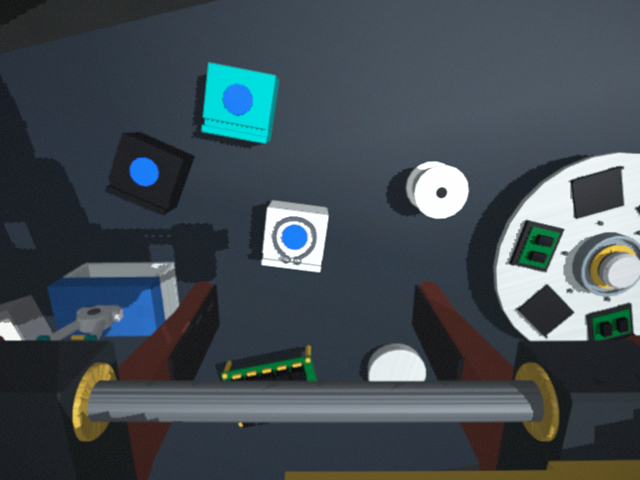

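The ring on the white block shows at (295,237), with its eyes near (285,262) and (297,262). I'll measure them here.

```bash
python3 - <<'E'
from h import *
d=load('w2'); crop(d,'w2c',250,190,350,280,7)
h=cv2.cvtColor(d['img'],cv2.COLOR_BGR2HSV)
m=cv2.inRange(h,(100,120,60),(125,255,255)); z=np.zeros_like(m); z[215:260,270:320]=m[215:260,270:320]
p=np.argwhere(z>0)[:,::-1]; print('boss',p.mean(0),len(p),onz(d,*p.mean(0),42.2))
w1=load('w1')
E
```

```text
boss [294.14314516 236.74798387] 496 [ 456.49090651 -130.47221482   42.2       ]
```

View pics/w2c.png

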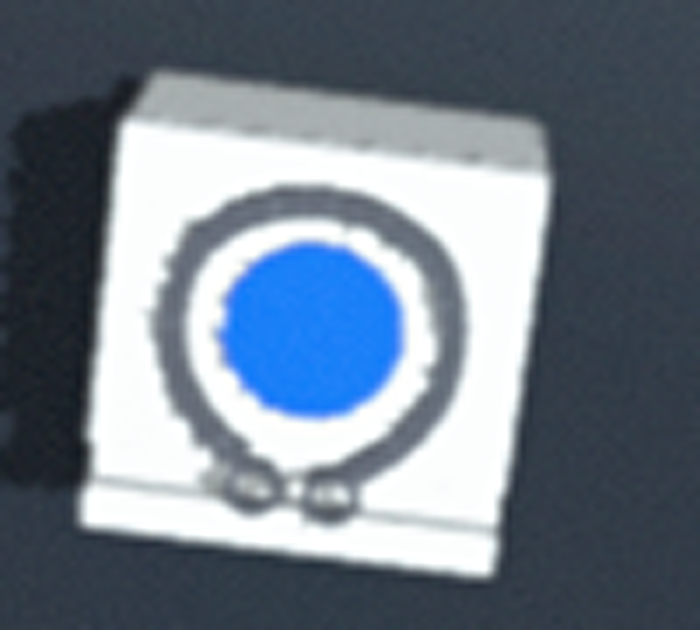

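```bash
python3 - <<'E'
from h import *
d=load('w2')
a=onz(d,285.4,259.3,41.5);b=onz(d,296.5,260.4,41.5);print(a,b,np.linalg.norm(a-b),(a+b)/2,np.arctan2(-(b-a)[0],(b-a)[1]))
# block top corners from crop
P=[onz(d,x/7+249.6,y/7+189.6,40) for x,y in((120,118),(552,172),(496,578),(80,525))]
print(np.round(P,1),np.mean(P,0)); 
for i,j in((0,1),(3,2)): q=P[j]-P[i]; print(np.linalg.norm(q),np.arctan2(-q[0],q[1]))
E
python3 -m crank '[[[0,-0.031,0.0151],[-0.0006,0,0],0.0878],[[0,-0.031,0.0151],[-0.0006,0,0],0.0878],[[0,-0.031,0.0151],[-0.0006,0,0],0.0878],[[0,-0.031,0.0151],[-0.0006,0,0],0.0878],[[0,-0.031,0.0151],[-0.0006,0,0],0.0878],[[0,-0.031,0.0151],[-0.0006,0,0],0.0878],[[0,-0.031,0.0151],[-0.0006,0,0],0.0878],[[0,0,0],[0,0,0],0.0878]]'
python3 - <<'E'
from h import *
d=grab('wrist'); save(d,'w3'); delta(np.array([487,-334,151.]),-0.2,1)
E
```

```text
[ 478.89806586 -144.85095606   41.5       ] [ 482.42423441 -133.71854548   41.5       ] 11.67751814378213 [ 480.66115013 -139.28475077   41.5       ] -0.30675021879347797
[[ 420.4 -151.    40. ]
 [ 440.7  -91.4   40. ]
 [ 501.  -111.8   40. ]
 [ 480.  -171.6   40. ]] [ 460.54068281 -131.45477761   40.        ]
62.94818770715747 -0.3294433737864025
63.38295459465488 -0.33730682960131586
t: 2.92
ee_pos: [489.9, -336.2, 271.0]
orientation: [0.154, 1.564, -0.157]
ft_force: [-0.4, 0.4, 1.2]
width: 87.9
t 2.9667 tcp [ 488.88 -333.64  270.59] F [-0.1 -0.  -0.2] w 87.62 tooly [1.967e-01 9.805e-01 1.000e-04] toolz [ 9.805e-01 -1.967e-01 -1.000e-04]
 shift in current axes [119.59  -0.74  -1.76]  in goal axes [119.59  -0.73  -1.77]  turn(tool) [ 0.0021 -0.0001 -0.0001]
```

View pics/w3.png

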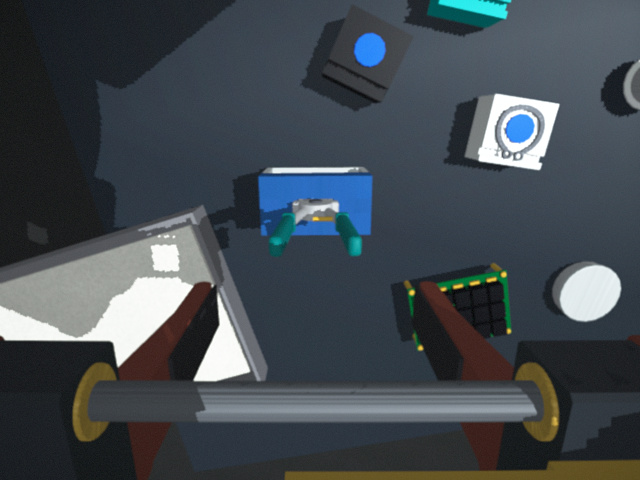

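The handles are symmetric in the wrist view at (278,246) and (355,246). I'll measure their tops at z = 195.

```bash
python3 - <<'E'
from h import *
d=load('w3'); crop(d,'w3c',250,160,390,265,5)
h=cv2.cvtColor(d['img'],cv2.COLOR_BGR2HSV); m=cv2.inRange(h,(78,90,30),(98,255,220)); z=np.zeros_like(m); z[180:270,250:390]=m[180:270,250:390]
k,l,st,c=cv2.connectedComponentsWithStats(z); Q=[]
for i in range(1,k):
    if st[i,4]>50:
        q=np.argwhere(l==i)[:,::-1]; top=q[q[:,1]>q[:,1].max()-14].mean(0); print(st[i],c[i],top)
E
```

```text
[268 212  28  46 761] [281.46649146 234.78449409] [276.28078818 249.37438424]
[335 212  28  45 740] [348.60135135 234.73243243] [353.52511416 248.68493151]
```

View pics/w3c.png

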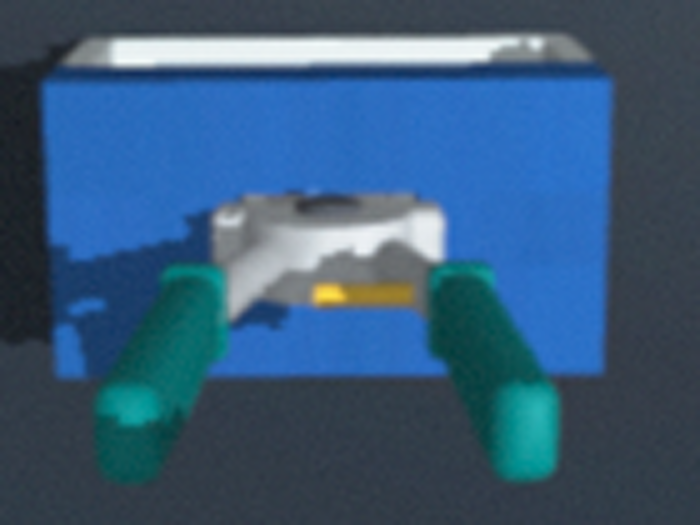

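```bash
python3 - <<'E'
from h import *
d=load('w3')
a=onz(d,275.3,246.6,195);b=onz(d,355,246.3,195);m=(a+b)/2;print(a,b,np.linalg.norm(a-b),m,np.arctan2(-(b-a)[0],(b-a)[1]))
delta(np.array([m[0],m[1],151.]),-0.2,1)
s=load('top0');print(proj(s,m)); print(proj(load('scene0'),m))
E
```

```text
[ 481.49647491 -359.99443858  195.        ] [ 491.09822736 -310.67051265  195.        ] 50.249809153246154 [ 486.29735114 -335.33247562  195.        ] -0.1922626856723634
t 2.9667 tcp [ 488.88 -333.64  270.59] F [-0.1 -0.  -0.2] w 87.62 tooly [1.967e-01 9.805e-01 1.000e-04] toolz [ 9.805e-01 -1.967e-01 -1.000e-04]
 shift in current axes [119.59  -2.18  -2.19]  in goal axes [119.59  -2.17  -2.19]  turn(tool) [ 0.0021 -0.0001 -0.0001]
[493.82546889 227.88140302]
[184.60198262 314.71891197]
```

```bash
python3 -m crank '[[[0,-0.0022,-0.0022],[-0.005,0,0],0.0878],[[0.0171,0,0],[0,0,0],0.0878],[[0.0171,0,0],[0,0,0],0.0878],[[0.0171,0,0],[0,0,0],0.0878],[[0.0171,0,0],[0,0,0],0.0878],[[0.0171,0,0],[0,0,0],0.0878],[[0.0171,0,0],[0,0,0],0.0878],[[0.0171,0,0],[0,0,0],0.0878]]'
python3 -m crank '[[[0,0,0],[0,0,0],0.07],[[0,0,0],[0,0,0],0.062],[[0,0,0],[0,0,0],0.058],[[0,0,0],[0,0,0],0.056],[[0,0,0],[0,0,0],0.054],[[0,0,0],[0,0,0],0.053],[[0,0,0],[0,0,0],0.053],[[0,0,0],[0,0,0],0.053]]'
python3 - <<'E'
from h import *
d=grab('wrist'); save(d,'w4'); delta(np.array([486.3,-335.3,151.]),-0.2,1)
E
```

```text
t: 3.63
ee_pos: [485.2, -331.9, 151.0]
orientation: [0.149, 1.566, -0.148]
ft_force: [1.4, 0.1, -1.1]
width: 87.6
t: 4.3
ee_pos: [486.5, -334.6, 153.3]
orientation: [0.149, 1.563, -0.151]
ft_force: [0.3, 1.9, 6.6]
width: 52.8
t 4.35 tcp [ 486.53 -334.63  153.3 ] F [0.3 1.2 7.4] w 53.3 tooly [ 1.902e-01  9.818e-01 -9.000e-04] toolz [ 0.9818 -0.1901  0.003 ]
 shift in current axes [ 2.3 -0.7 -0.1]  in goal axes [ 2.3  -0.71 -0.09]  turn(tool) [0.0087 0.003  0.0009]
```

View pics/w4.png

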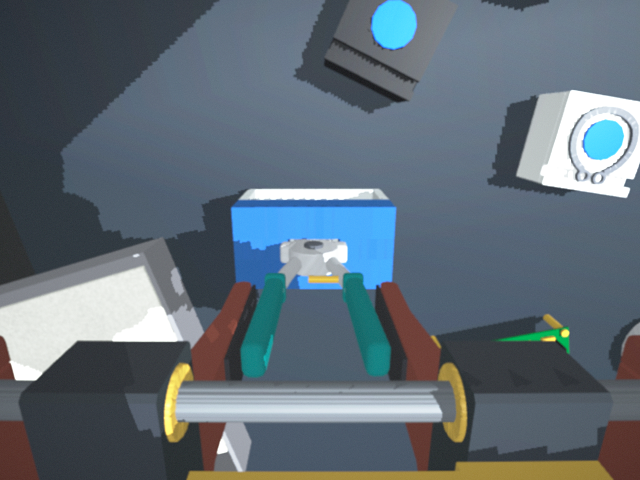

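```bash
python3 -m crank '[[[-0.003,0,0],[0,0,0],0.053],[[-0.006,0,0],[0,0,0],0.053],[[-0.011,0,0],[0,0,0],0.053],[[-0.012,0,0],[0,0,0],0.053],[[-0.012,0,0],[0,0,0],0.053],[[-0.012,0,0],[0,0,0],0.053],[[-0.011,0,0],[0,0,0],0.053],[[-0.006,0,0],[0,0,0],0.053]]'
python3 - <<'E'
from h import *
d=grab('wrist'); save(d,'w5'); crop(d,'w5c',220,120,420,270,4); delta(np.array([486.3,-335.3,151.]),-0.2,1)
E
```

```text
t: 5.02
ee_pos: [486.1, -334.5, 226.8]
orientation: [0.149, 1.563, -0.151]
ft_force: [1.1, -0.6, -1.5]
width: 53.1
t 5.0667 tcp [ 486.42 -334.74  227.38] F [ 0.2 -0.9 -1.6] w 52.96 tooly [ 0.1899  0.9818 -0.0015] toolz [ 0.9818 -0.1898  0.0033]
 shift in current axes [76.38 -0.45 -0.27]  in goal axes [ 7.638e+01 -5.700e-01 -1.000e-02]  turn(tool) [0.009  0.0034 0.0015]
```

View pics/w5.png

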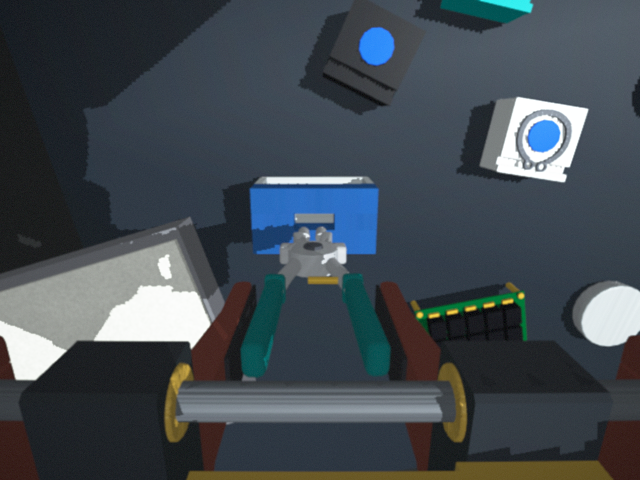

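View pics/w5c.png

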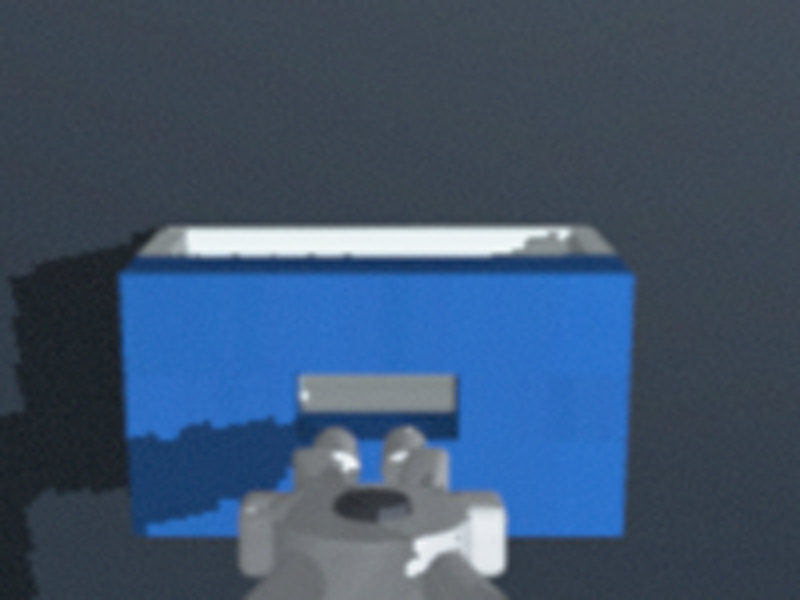

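The pliers have come clear of the stand. The shoulder fronts show at about (304,227) and (321,227), and the pins are hidden behind them. I'll work out the pin axis in tool coordinates from the shoulder silhouettes.

```bash
cat >> h.py <<'E'
def toolcam(d):
    # camera dict expressed in tool frame
    He=np.array(vision_he()); return dict(mtx=d['mtx'],k1=d['k1'],C=He[:3,3],Rw=He[:3,:3])
def vision_he():
    return np.load('pics/he.npy')
E
python3 - <<'E'
from h import *
d=vision.get_image('wrist'); np.save('pics/he.npy',np.array(d['hand_eye']))
d=load('w5'); c=toolcam(d)
def atx(u,v,x):
    r=ray(c,u,v); return c['C']+r*(x-c['C'][0])/r[0]
for xb in (127.,129.3):
  # bottom rim front edge
  L=atx(303.7,226.5,xb); Rr=atx(321.0,226.1,xb); print(xb,L,Rr,(L+Rr)/2+[0,0,4.2])
print([proj(c,[x,y,0]) for x in(0,100,129,135) for y in(-6,6)])
g=cv2.cvtColor(d['img'],cv2.COLOR_BGR2HSV)
crop(d,'w5d',285,205,345,250,13)
E
```

```text
127.0 [127.          -8.36200085  -3.20447633] [127.           4.68208069  -3.5299953 ] [127.          -1.83996008   0.83276419]
129.3 [129.3         -8.43088535  -2.59086062] [129.3          4.71703457  -2.91897091] [129.3         -1.85692539   1.44508423]
[array([301.1109204, 306.1965563]), array([327.78440479, 306.22213259]), array([306.05855982, 241.05857985]), array([323.41955514, 241.07599009]), array([306.9073138, 229.8948782]), array([322.67077485, 229.91081483]), array([307.06380334, 227.83689992]), array([322.53271793, 227.8525623 ])]
```

View pics/w5d.png

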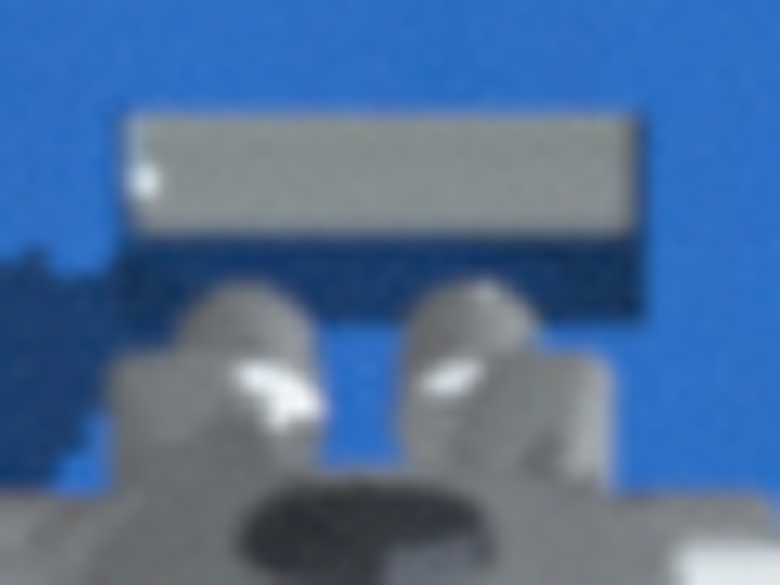

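```bash
python3 - <<'E'
from h import *
delta(np.array([479.9,-137.1,200.]),-0.33,1)
E
```

```text
t 5.1167 tcp [ 486.14 -334.51  226.19] F [ 0.6 -0.1 -1.3] w 53.52 tooly [ 0.1898  0.9818 -0.0012] toolz [ 0.9818 -0.1898  0.0025]
 shift in current axes [ 25.85 192.67 -43.66]  in goal axes [ 26.19 184.74 -69.87]  turn(tool) [0.139  0.0026 0.001 ]
```

```bash
python3 -m crank '[[[0,0,0],[0.07,0.0013,0],0.053],[[0,0,0],[0.069,0.0013,0],0.053],[[0.002,0.033,-0.0127],[0,0,0],0.053],[[0.004,0.036,-0.0135],[0,0,0],0.053],[[0.005,0.036,-0.0136],[0,0,0],0.053],[[0.005,0.036,-0.0136],[0,0,0],0.053],[[0.005,0.030,-0.011],[0,0,0],0.053],[[0.005,0.0137,-0.0055],[0,0,0],0.053]]'
python3 -m crank '[[[0,0,0],[0,0,0],0.053],[[0,0,0],[0,0,0],0.053],[[0,0,0],[0,0,0],0.053],[[0,0,0],[0,0,0],0.053],[[0,0,0],[0,0,0],0.053],[[0,0,0],[0,0,0],0.053],[[0,0,0],[0,0,0],0.053],[[0,0,0],[0,0,0],0.053]]'
python3 - <<'E'
from h import *
d=grab('wrist'); save(d,'w6'); crop(d,'w6c',270,190,350,250,10); delta(np.array([479.9,-137.1,190.]),-0.33,1)
E
```

```text
t: 5.78
ee_pos: [477.8, -133.3, 197.8]
orientation: [0.259, 1.56, -0.257]
ft_force: [0.0, 0.3, -1.6]
width: 53.4
t: 6.45
ee_pos: [479.1, -137.1, 198.7]
orientation: [0.26, 1.558, -0.259]
ft_force: [0.0, -0.2, -1.6]
width: 52.8
t 6.5 tcp [ 479.11 -136.96  198.66] F [-0.2  0.3 -0.9] w 52.97 tooly [ 3.246e-01  9.459e-01 -2.000e-04] toolz [ 0.9459 -0.3246 -0.0025]
 shift in current axes [8.66 0.12 0.81]  in goal axes [8.66 0.12 0.79]  turn(tool) [-0.0005 -0.0025  0.0002]
```

View pics/w6c.png

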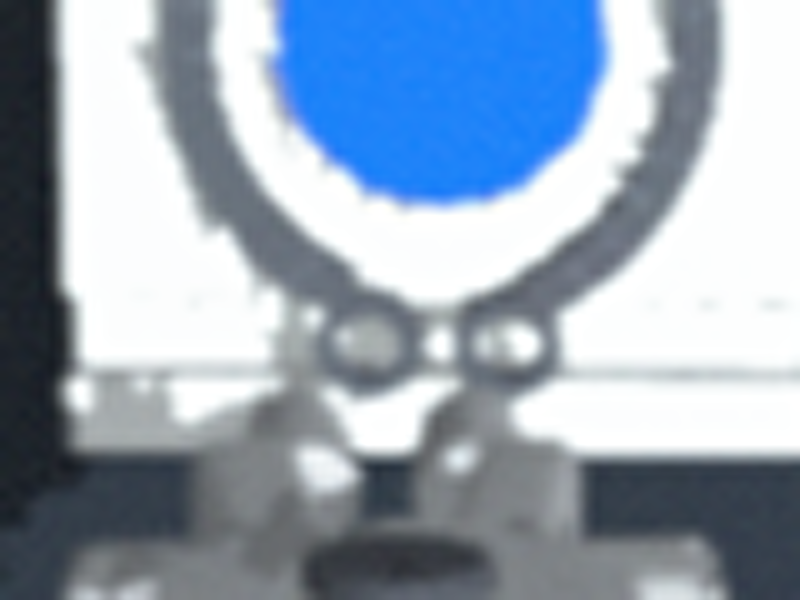

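Both eyes are clear at image (306.5,224) and (320.5,224), with the shoulders at about (299.5,229) and (316.5,229). The pliers sit too far to −y, so I'll compute the offset.

```bash
python3 - <<'E'
from h import *
d=load('w6'); c=toolcam(d)
def atx(u,v,x):
    r=ray(c,u,v); return c['C']+r*(x-c['C'][0])/r[0]
f=lambda x,y:(x/10+270-.45,y/10+190-.45)
e1=atx(*f(367,341),157.1);e2=atx(*f(507,341),157.1);print('eyes',e1,e2,np.linalg.norm(e1-e2),(e1+e2)/2)
for P in(d,): print('world eyes',onz(d,*f(367,341),41.5),onz(d,*f(507,341),41.5))
crop(d,'w6d',290,215,330,245,20)
E
```

```text
eyes [157.1        -7.1266812   2.3741452] [157.1          4.50541475   2.36201133] 11.63210227872061 [157.1         -1.31063323   2.36807826]
world eyes [ 478.63245961 -144.61559196   41.5       ] [ 482.39829998 -133.60762893   41.5       ]
```

View pics/w6d.png

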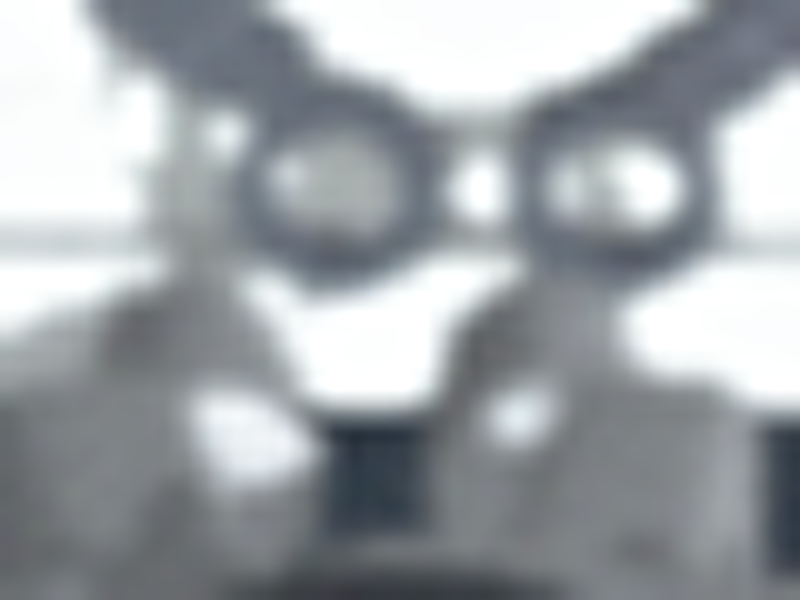

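```bash
python3 - <<'E'
from h import *
d=load('w6'); c=toolcam(d)
def atx(u,v,x):
    r=ray(c,u,v); return c['C']+r*(x-c['C'][0])/r[0]
L=atx(299.4,228.0,129.3);Q=atx(316.3,227.8,129.3);m=(L+Q)/2+[0,0,4.2];print(L,Q,m, np.array([0,-1.31,2.37])-m)
E
```

```text
[129.3        -11.71182332  -1.40677733] [129.3          1.14809803  -1.57762808] [129.3         -5.28186264   2.70779729] [-129.3           3.97186264   -0.33779729]
```

```bash
python3 -m crank '[[[0.001,0.0005,0],[0,0,0],0.053],[[0.0015,0.0005,-0.0003],[0,0,0],0.053],[[0.0015,0.0007,0],[0,0,0],0.053],[[0.0015,0.0007,0],[0,0,0],0.053],[[0.0015,0.0007,0],[0,0,0],0.053],[[0.001,0.0005,0],[0,0,0],0.053],[[0,0.0004,0],[0,0,0],0.053],[[0,0,0],[0,0,0],0.053]]'
python3 - <<'E'
from h import *
d=grab('wrist'); save(d,'w7'); crop(d,'w7d',285,210,333,246,16); delta(np.array([479.9,-137.1,190.]),-0.33,1)
s=grab('scene');save(s,'s7')
p=proj(s,[480,-139,45]).astype(int); print(p); crop(s,'s7c',p[0]-40,p[1]-50,p[0]+40,p[1]+10,10)
E
```

```text
t: 7.17
ee_pos: [480.1, -132.6, 190.5]
orientation: [0.259, 1.558, -0.259]
ft_force: [-0.3, 0.7, -1.2]
width: 53.1
t 7.2167 tcp [ 480.16 -132.72  190.63] F [-0.3 -0.2 -0.8] w 52.96 tooly [ 3.239e-01  9.461e-01 -2.000e-04] toolz [ 0.9461 -0.3239 -0.0026]
 shift in current axes [ 0.63 -4.23  1.17]  in goal axes [ 0.63 -4.23  1.17]  turn(tool) [ 0.0002 -0.0026  0.0002]
[277 318]
```

View pics/w7d.png

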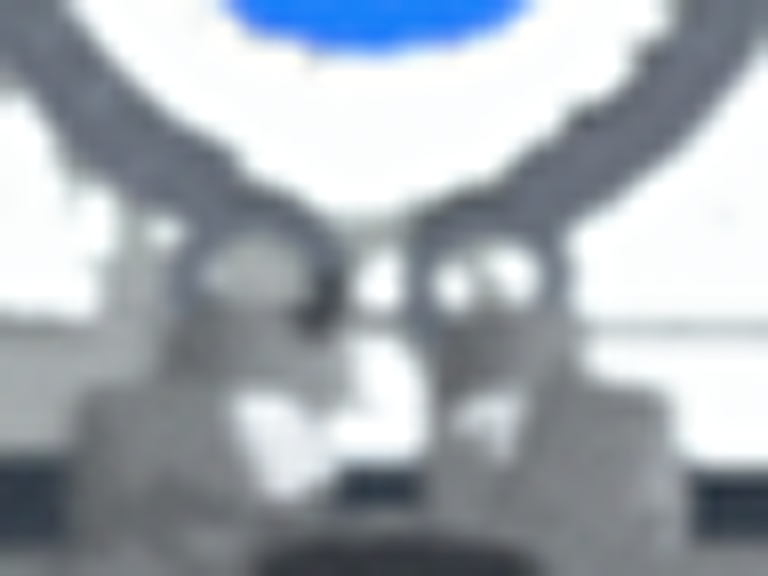

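View pics/s7c.png

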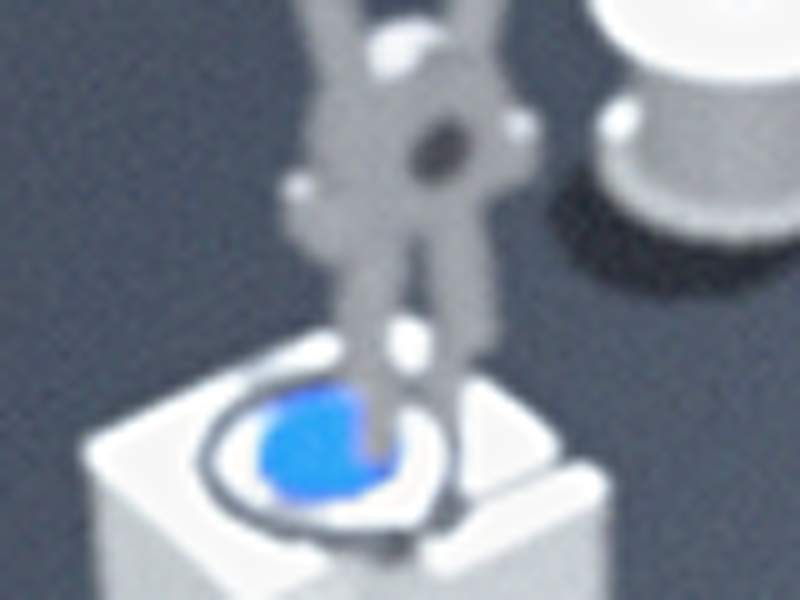

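```bash
cat >> h.py <<'E'
def atx(c,u,v,x):
    r=ray(c,u,v); return c['C']+r*(x-c['C'][0])/r[0]
E
python3 - <<'E'
from h import *
d=load('w7'); c=toolcam(d); zt=190.6
f=lambda x,y:(x/16+284.53,y/16+209.53)
e=[atx(c,*f(x,y),zt-41.5) for x,y in((265,278),(491,278))]; print(e,(e[0]+e[1])/2)
s=[atx(c,*f(x,y),129.3)+[0,0,4.2] for x,y in((254,303),(506,298))]; print(s,(s[0]+s[1])/2)
print((e[0]+e[1])/2-(s[0]+s[1])/2)
s7=load('s7')
# scene check: expected pin end if at eye xy, z=55
o=np.array([480.16,-132.72,190.63]); Rg=goalR(-.33)
for p in e+[np.array([135.3,q[1],q[2]]) for q in s]: w=o+Rg@p; print(w.round(1),(proj(s7,w)-[237,268])*10)
E
```

```text
[array([149.1       , -11.14381161,   3.03392002]), array([149.1       ,   0.32601312,   3.02209772])] [149.1         -5.40889925   3.02800887]
[array([129.3       , -10.95062585,   3.16100019]), array([129.3       ,   1.03824914,   2.90223358])] [129.3         -4.95618836   3.03161688]
[ 1.98000000e+01 -4.52710886e-01 -3.60801545e-03]
[ 479.4 -144.2   41.5] [380.881345  539.3974414]
[ 483.1 -133.4   41.5] [437.12443985 510.89984393]
[ 479.6 -144.1   55.3] [379.43847371 474.76621945]
[ 483.2 -132.7   55.3] [437.86991678 444.42960783]
```

Wrist and scene views agree: the pins are over the eyes to within about 0.5 mm. I'll descend gently.

```bash
python3 -m crank '[[[0.001,-0.0004,0],[0,0,0],0.053],[[0.002,0,0],[0,0,0],0.053],[[0.002,0,0],[0,0,0],0.053],[[0.002,0,0],[0,0,0],0.053],[[0.002,0,0],[0,0,0],0.053],[[0.002,0,0],[0,0,0],0.053],[[0.0015,0,0],[0,0,0],0.053],[[0.0015,0,0],[0,0,0],0.053]]'
python3 - <<'E'
from h import *
d=grab('wrist'); save(d,'w8'); crop(d,'w8d',285,210,333,246,16); delta(np.array([479.9,-137.1,172.]),-0.33,1)
s=grab('scene');save(s,'s8'); crop(s,'s8c',237,268,317,328,10)
E
```

```text
t: 7.93
ee_pos: [479.9, -133.1, 176.4]
orientation: [0.259, 1.558, -0.259]
ft_force: [0.4, -1.1, -1.5]
width: 53.0
t 7.9833 tcp [ 479.77 -133.08  176.18] F [-0.3  0.3 -1.1] w 52.99 tooly [ 3.241e-01  9.460e-01 -2.000e-04] toolz [ 0.946  -0.3241 -0.0031]
 shift in current axes [ 4.18 -3.76  1.44]  in goal axes [ 4.18 -3.76  1.43]  turn(tool) [-0.0001 -0.0031  0.0002]
```

View pics/w8d.png

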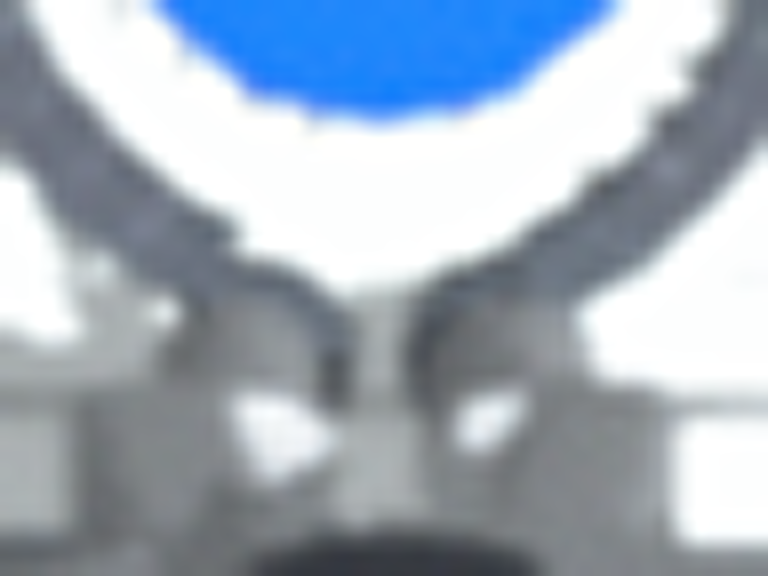

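View pics/s8c.png

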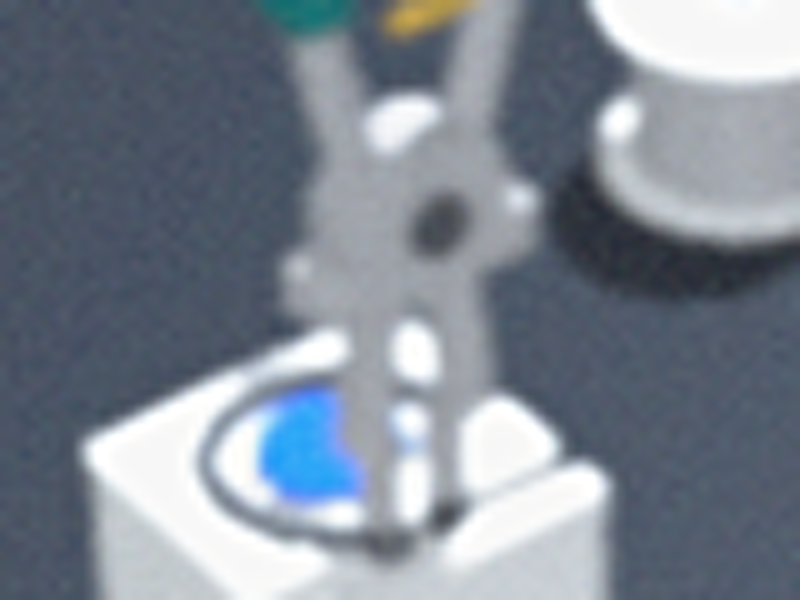

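The pins are entering both eyes with no contact force. I'll go on down to the shoulders.

```bash
python3 -m crank '[[[0.0006,0,0],[0,0,0],0.053],[[0.0006,0,0],[0,0,0],0.053],[[0.0006,0,0],[0,0,0],0.053],[[0.0005,0,0],[0,0,0],0.053],[[0.0005,0,0],[0,0,0],0.053],[[0.0004,0,0],[0,0,0],0.053],[[0.0002,0,0],[0,0,0],0.053],[[0,0,0],[0,0,0],0.053]]'
python3 - <<'E'
from h import *
d=grab('wrist'); save(d,'w9'); crop(d,'w9d',285,210,333,246,16); delta(np.array([479.9,-137.1,172.]),-0.33,1)
s=grab('scene');save(s,'s9'); crop(s,'s9c',237,268,317,328,10)
E
```

```text
t: 8.7
ee_pos: [480.1, -133.2, 173.4]
orientation: [0.259, 1.557, -0.259]
ft_force: [-0.1, -0.1, -0.5]
width: 53.2
t 8.75 tcp [ 480.11 -133.22  173.39] F [-0.7 -0.3  0.1] w 53.07 tooly [ 3.241e-01  9.460e-01 -2.000e-04] toolz [ 0.946  -0.3241 -0.0022]
 shift in current axes [ 1.39 -3.74  1.06]  in goal axes [ 1.39 -3.74  1.06]  turn(tool) [-0.     -0.0022  0.0002]
```

View pics/w9d.png

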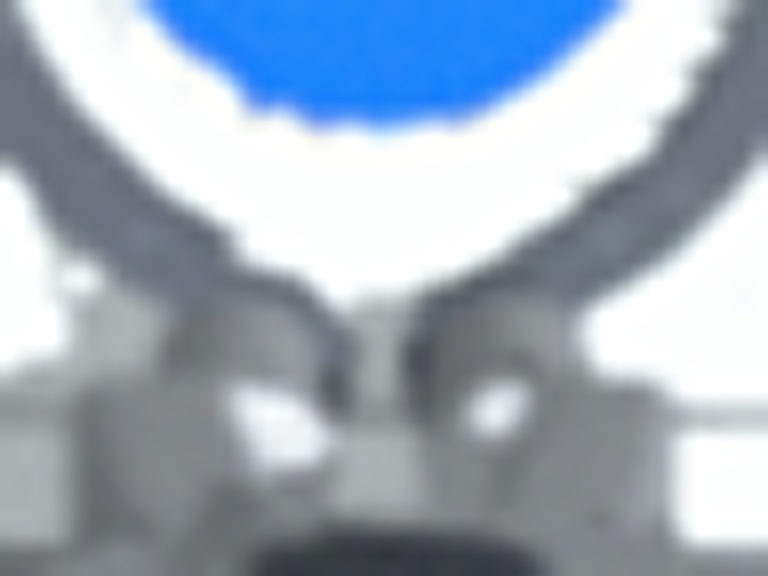

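View pics/s9c.png

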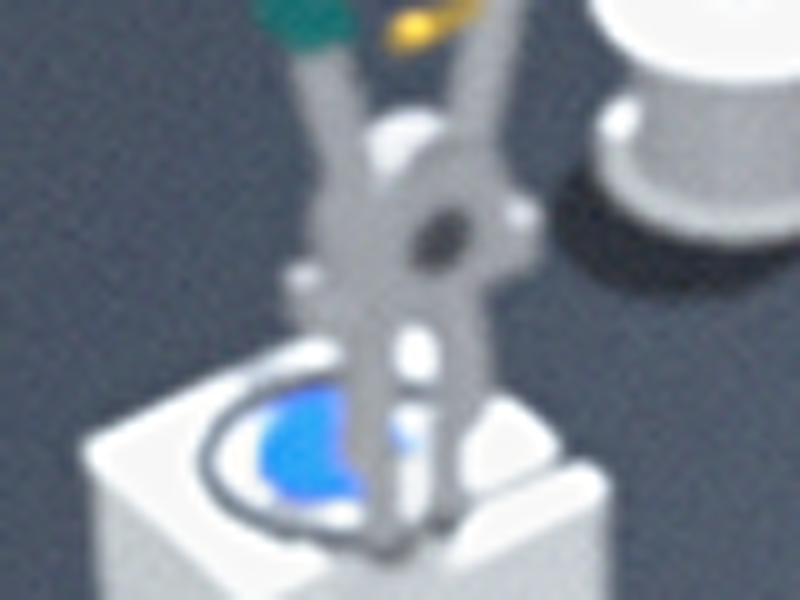

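```bash
python3 -m crank '[[[0.0003,0,0],[0,0,0],0.053],[[0.0003,0,0],[0,0,0],0.053],[[0.0003,0,0],[0,0,0],0.053],[[0.0003,0,0],[0,0,0],0.053],[[0.0003,0,0],[0,0,0],0.053],[[0,0,0],[0,0,0],0.053],[[0,0,0],[0,0,0],0.053],[[0,0,0],[0,0,0],0.053]]'
python3 - <<'E'
from h import *
for _ in range(3): delta(np.array([479.9,-137.1,172.]),-0.33,1); grab('top')
E
```

```text
t: 9.47
ee_pos: [481.2, -133.5, 173.0]
orientation: [0.259, 1.555, -0.259]
ft_force: [1.1, -0.1, 10.3]
width: 53.2
t 9.4667 tcp [ 481.22 -133.5   172.96] F [ 1.1 -0.1 10.3] w 53.22 tooly [ 0.3241  0.946  -0.    ] toolz [ 9.460e-01 -3.241e-01  4.000e-04]
 shift in current axes [ 0.96 -3.84 -0.08]  in goal axes [ 0.96 -3.84 -0.08]  turn(tool) [-0.      0.0004  0.    ]
t 9.5167 tcp [ 481.24 -133.5   172.95] F [-0.1  0.5  9.4] w 53.34 tooly [ 0.324  0.946 -0.   ] toolz [ 9.46e-01 -3.24e-01  4.00e-04]
 shift in current axes [ 0.95 -3.84 -0.1 ]  in goal axes [ 0.95 -3.84 -0.1 ]  turn(tool) [0.     0.0004 0.    ]
t 9.5667 tcp [ 481.24 -133.51  172.95] F [-0.7 -0.6  8.9] w 53.31 tooly [ 3.240e-01  9.461e-01 -1.000e-04] toolz [ 9.461e-01 -3.240e-01  4.000e-04]
 shift in current axes [ 0.95 -3.82 -0.1 ]  in goal axes [ 0.95 -3.82 -0.1 ]  turn(tool) [0.     0.0004 0.0001]
```

The shoulders are on the ring at TCP z ≈ 173. I'll ease up a little and start spreading in stages.

```bash
python3 -m crank '[[[-0.0005,0,0],[0,0,0],0.053],[[-0.0002,0,0],[0,0,0],0.052],[[0,0,0],[0,0,0],0.051],[[-0.0001,0,0],[0,0,0],0.05],[[-0.0001,0,0],[0,0,0],0.049],[[-0.0001,0,0],[0,0,0],0.048],[[-0.0001,0,0],[0,0,0],0.047],[[0,0,0],[0,0,0],0.046]]'
python3 - <<'E'
from h import *
d=grab('wrist'); save(d,'w10'); crop(d,'w10d',265,185,355,252,8); delta(np.array([479.9,-137.1,172.]),-0.33,1)
E
```

```text
t: 10.28
ee_pos: [480.7, -134.0, 173.7]
orientation: [0.258, 1.556, -0.26]
ft_force: [-1.9, -3.7, 8.5]
width: 46.4
t 10.3333 tcp [ 480.65 -133.98  173.7 ] F [-0.2 -2.7  8.1] w 46.52 tooly [ 0.3235  0.9462 -0.0014] toolz [ 9.462e-01 -3.235e-01 -4.000e-04]
 shift in current axes [ 1.7  -3.19  0.3 ]  in goal axes [ 1.7  -3.19  0.3 ]  turn(tool) [ 0.0006 -0.0004  0.0014]
```

View pics/w10d.png

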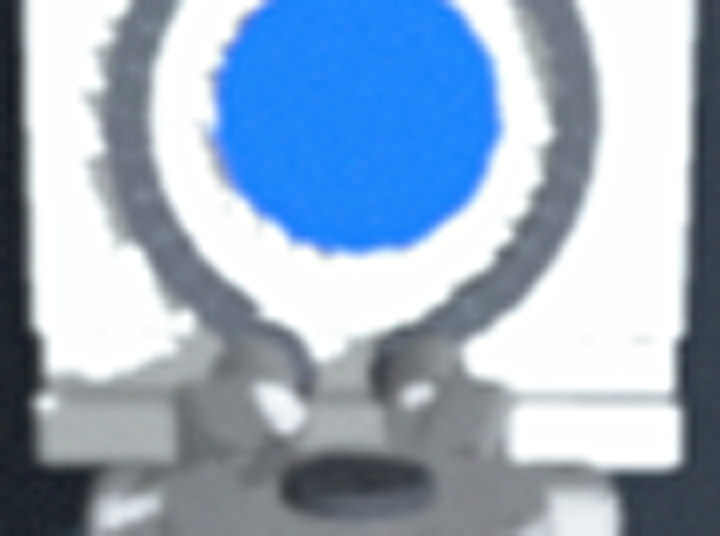

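```bash
python3 -m crank '[[[-0.0004,0,0],[0,0,0],0.045],[[-0.0001,0,0],[0,0,0],0.044],[[-0.0001,0,0],[0,0,0],0.043],[[-0.0001,0,0],[0,0,0],0.042],[[-0.0001,0,0],[0,0,0],0.041],[[-0.0001,0,0],[0,0,0],0.04],[[-0.0001,0,0],[0,0,0],0.039],[[-0.0001,0,0],[0,0,0],0.038]]'
python3 -m crank '[[[-0.0001,0,0],[0,0,0],0.037],[[-0.0001,0,0],[0,0,0],0.036],[[-0.0001,0,0],[0,0,0],0.035],[[-0.0001,0,0],[0,0,0],0.034],[[-0.0001,0,0],[0,0,0],0.033],[[-0.0001,0,0],[0,0,0],0.032],[[-0.0001,0,0],[0,0,0],0.031],[[0,0,0],[0,0,0],0.03]]'
python3 - <<'E'
from h import *
d=grab('wrist'); save(d,'w11'); crop(d,'w11d',265,185,355,252,8); delta(np.array([479.9,-137.1,172.]),-0.33,1)
E
```

```text
t: 11.0
ee_pos: [480.3, -134.0, 174.5]
orientation: [0.257, 1.557, -0.26]
ft_force: [-1.3, -3.8, 4.6]
width: 38.6
t: 11.67
ee_pos: [480.3, -133.3, 174.9]
orientation: [0.259, 1.557, -0.259]
ft_force: [-0.7, -2.9, 6.4]
width: 30.3
t 11.7167 tcp [ 480.25 -133.29  174.89] F [-0.2 -2.1  5.6] w 30.62 tooly [ 3.240e-01  9.461e-01 -3.000e-04] toolz [ 0.9461 -0.324  -0.0018]
 shift in current axes [ 2.89 -3.71  0.91]  in goal axes [ 2.89 -3.72  0.9 ]  turn(tool) [ 0.0001 -0.0018  0.0003]
```

View pics/w11d.png

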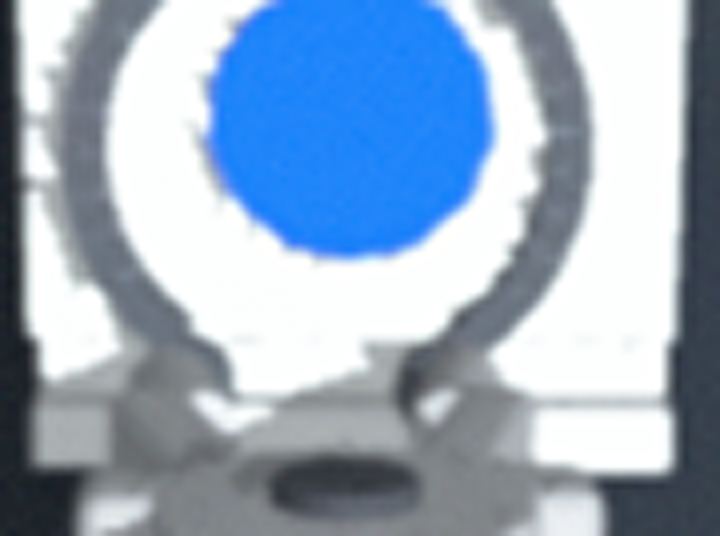

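```bash
python3 -m crank '[[[-0.0002,0,0],[0,0,0],0.029],[[-0.0001,0,0],[0,0,0],0.028],[[-0.0001,0,0],[0,0,0],0.027],[[0,0,0],[0,0,0],0.026],[[0,0,0],[0,0,0],0.024],[[0,0,0],[0,0,0],0.022],[[0,0,0],[0,0,0],0.022],[[0,0,0],[0,0,0],0.022]]'
python3 - <<'E'
from h import *
d=grab('wrist'); save(d,'w12'); crop(d,'w12d',265,185,355,252,8); delta(np.array([479.9,-137.1,172.]),-0.33,1)
E
```

```text
t: 12.38
ee_pos: [480.0, -133.2, 175.0]
orientation: [0.259, 1.558, -0.259]
ft_force: [-0.1, -2.1, 4.4]
width: 29.1
t 12.4333 tcp [ 479.96 -133.14  175.  ] F [-0.7 -2.   5.4] w 29.02 tooly [ 3.240e-01  9.461e-01 -2.000e-04] toolz [ 0.9461 -0.324  -0.0026]
 shift in current axes [ 2.99 -3.77  1.23]  in goal axes [ 3.   -3.77  1.22]  turn(tool) [ 0.0001 -0.0026  0.0002]
```

View pics/w12d.png

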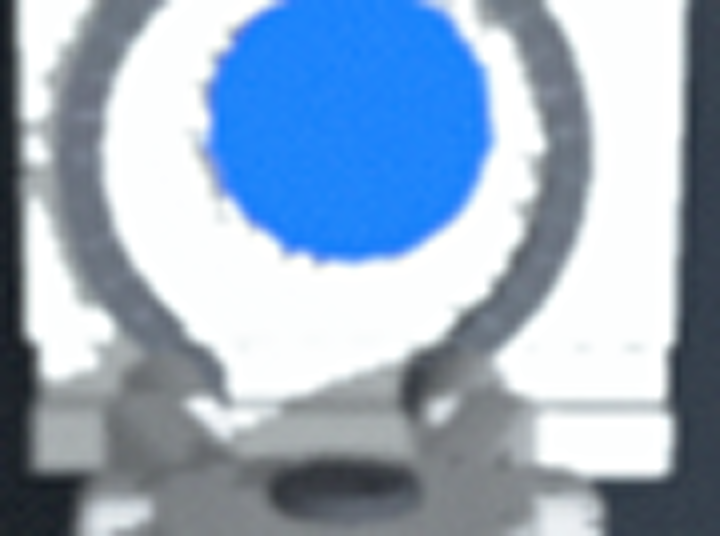

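```bash
python3 -m crank '[[[-0.0005,0,0],[0,0,0],0.022],[[-0.001,0,0],[0,0,0],0.022],[[-0.0015,0,0],[0,0,0],0.022],[[-0.002,0,0],[0,0,0],0.022],[[-0.002,0,0],[0,0,0],0.022],[[-0.002,0,0],[0,0,0],0.022],[[-0.002,0,0],[0,0,0],0.022],[[-0.001,0,0],[0,0,0],0.022]]'
python3 - <<'E'
from h import *
d=grab('wrist'); save(d,'w13'); crop(d,'w13d',260,175,360,250,8); delta(np.array([479.9,-137.1,172.]),-0.33,1)
s=grab('scene');save(s,'s13'); crop(s,'s13c',237,258,317,328,9)
E
```

```text
t: 13.1
ee_pos: [480.1, -133.1, 187.3]
orientation: [0.259, 1.558, -0.259]
ft_force: [-0.3, -0.4, -0.6]
width: 29.1
t 13.15 tcp [ 480.18 -133.17  187.47] F [-0.2  0.2 -1.3] w 29.2 tooly [ 3.240e-01  9.461e-01 -1.000e-04] toolz [ 0.9461 -0.324  -0.002 ]
 shift in current axes [15.47 -3.81  1.04]  in goal axes [15.47 -3.81  1.01]  turn(tool) [ 0.0001 -0.002   0.0001]
```

View pics/w13d.png

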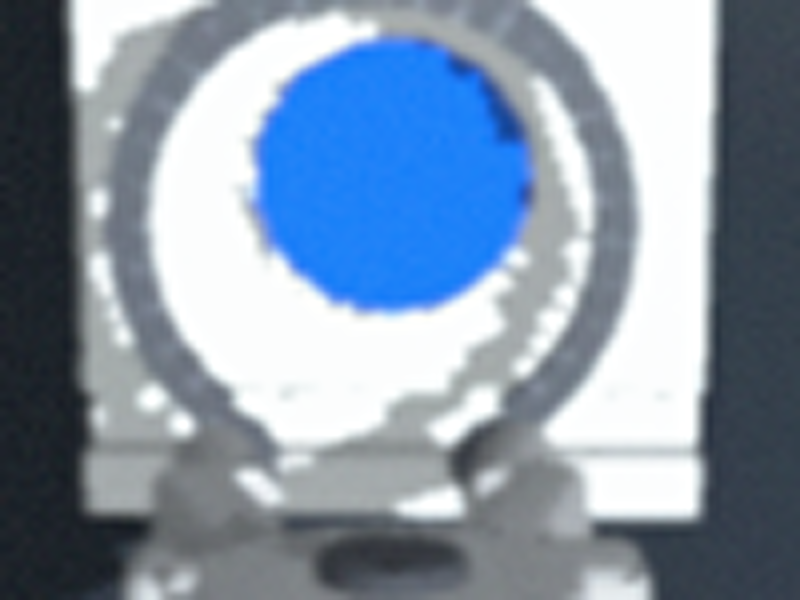

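View pics/s13c.png

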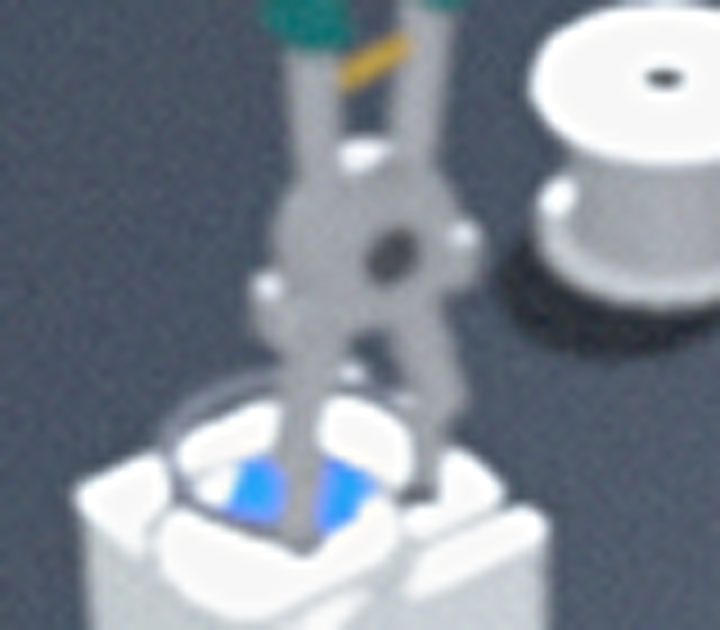

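The ring is off the block and spread evenly on the pins. I'll raise it and take a clean view.

```bash
python3 -m crank '[[[-0.003,0,0],[0,0,0],0.022],[[-0.006,0,0],[0,0,0],0.022],[[-0.007,0,0],[0,0,0],0.022],[[-0.007,0,0],[0,0,0],0.022],[[-0.007,0,0],[0,0,0],0.022],[[-0.007,0,0],[0,0,0],0.022],[[-0.005,0,0],[0,0,0],0.022],[[-0.003,0,0],[0,0,0],0.022]]'
python3 - <<'E'
from h import *
d=grab('wrist'); save(d,'w14'); crop(d,'w14d',260,160,370,250,7); delta(np.array([479.9,-137.1,172.]),-0.33,1)
print(ctrl.get_obs()['moment'])
E
```

```text
t: 13.87
ee_pos: [480.4, -133.3, 233.1]
orientation: [0.259, 1.557, -0.259]
ft_force: [0.3, -0.5, -1.3]
width: 29.1
t 13.9167 tcp [ 480.6  -133.32  233.27] F [ 0.5 -0.2 -1.8] w 28.91 tooly [ 3.240e-01  9.461e-01 -1.000e-04] toolz [ 9.461e-01 -3.240e-01 -9.000e-04]
 shift in current axes [61.27 -3.8   0.62]  in goal axes [61.27 -3.8   0.56]  turn(tool) [ 0.     -0.0009  0.0001]
[-0.0190886  -0.02928109  0.02887642]
```

View pics/w14d.png

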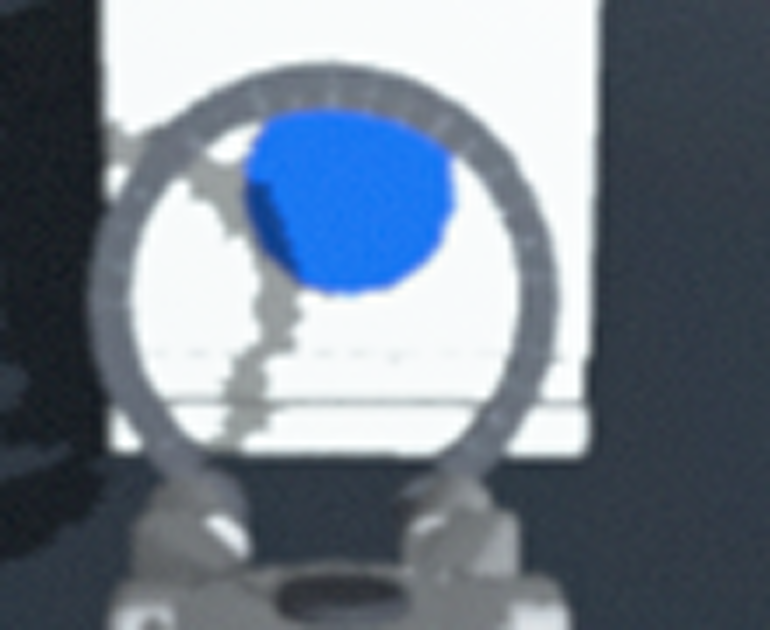

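```bash
python3 - <<'E'
from h import *
d=load('w14'); c=toolcam(d)
f=lambda x,y:(x/7+259.57,y/7+159.57)
def fit(pts,xp):
    P=np.array([atx(c,*f(*p),xp)[1:] for p in pts]); A=np.c_[2*P,np.ones(len(P))]; s=np.linalg.lstsq(A,(P**2).sum(1),rcond=None)[0]; r=np.sqrt(s[2]+s[0]**2+s[1]**2); return s[:2],r,np.hypot(*(P-s[:2]).T)-r
print(fit([(131,300),(520,295),(330,110),(140,240),(512,235),(145,370),(506,370)],133.4))
print(fit([(90,300),(558,297),(325,62),(108,220),(540,210),(190,125),(455,125)],133.4))
E
```

```text
(array([ -6.57447229, -19.95378754]), np.float64(21.071420498876), array([ 0.01913095, -0.06549307, -0.18390137,  0.05152048,  0.32250699,
        0.01835239, -0.166224  ]))
(array([ -6.67185609, -19.50225519]), np.float64(25.166820920330895), array([ 0.27308598,  0.05550855,  1.21462004, -0.04515229,  0.27305235,
       -0.834785  , -1.00251722]))
```

The ring fits a circle of 21.07 mm inside radius, so it is fully spread at 42 mm. Its centre in tool coordinates is (133.4, −6.6, −20.0). The pliers lean about 0.03 rad in the plane of the handles, and I'll level that out. Now to locate the axle.

```bash
python3 - <<'E'
from h import *
t=load('top0');w=load('w1'); s=load('scene0')
print(onz(t,232/4+139.6,245/4+144.6,67))
crop(w,'w1c',350,230,470,330,6); crop(s,'s0c',370,215,430,260,12)
# tool goal with tilt
E
```

```text
[550.27836739 188.44881485  67.        ]
```

View pics/w1c.png

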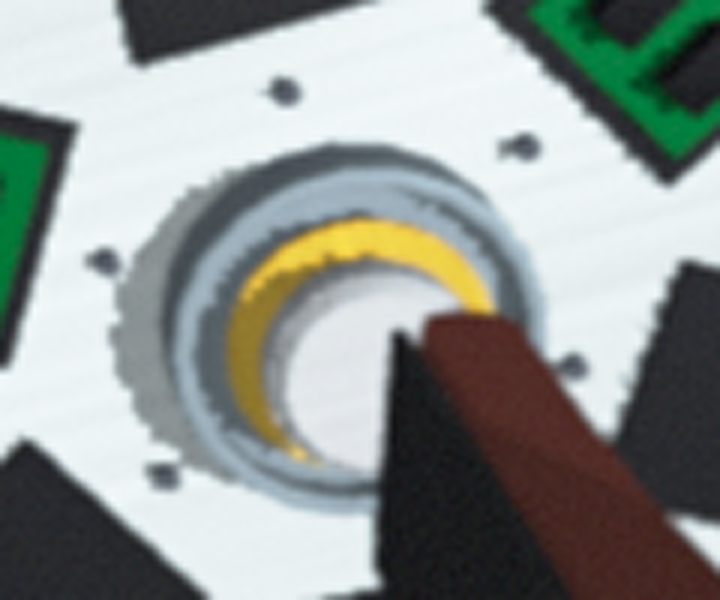

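View pics/s0c.png

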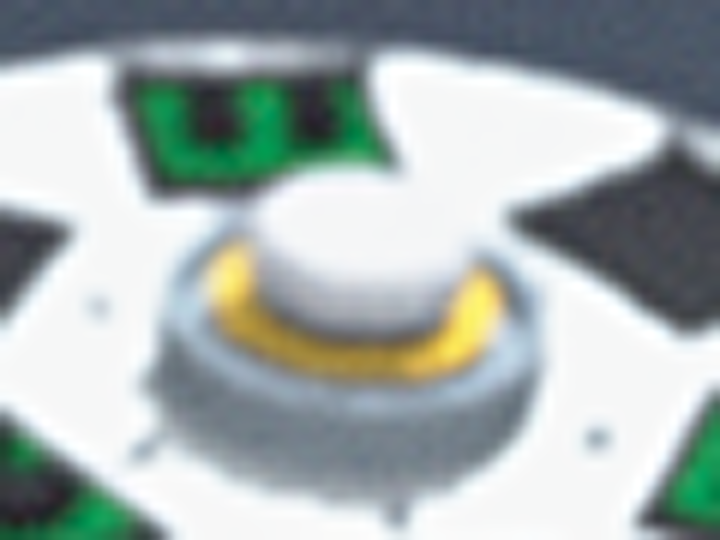

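```bash
cat >> h.py <<'E'
RT=np.array([133.4,-6.57,-19.95])
def ringgoal(center,yaw=-0.33,tilt=(0,0.01,0.032),rt=None):
    rt=RT if rt is None else rt
    Rg=goalR(yaw)@R.from_rotvec(tilt).as_matrix(); p=np.array(center,float)-Rg@rt
    o=ctrl.get_obs(); Rc=R.from_rotvec(o['orientation']).as_matrix()
    print('t',round(o['t'],2),'tcp',o['ee_pos'].round(2),'F',o['ft_force'].round(1),'w',round(o['width'],2),'ring now',(o['ee_pos']+Rc@rt).round(2))
    print('turn',R.from_matrix(Rc.T@Rg).as_rotvec().round(4),'shift current axes',(Rc.T@(p-o['ee_pos'])).round(2),'goal axes',(Rg.T@(p-o['ee_pos'])).round(2))
E
python3 - <<'E'
from h import *
s=load('scene0'); print(onz(s,362/12+369.5,222/12+214.5,67))
w=load('w1'); print('rim',onz(w,358/6+349.5,333/6+229.5,52))
ringgoal([551,186,105])
E
```

```text
[552.41412906 189.30663293  67.        ]
rim [548.93626224 186.87144245  52.        ]
t 13.92 tcp [ 480.6  -133.32  233.27] F [ 0.5 -0.2 -1.8] w 28.91 ring now [ 459.47 -133.05   99.89]
turn [0.     0.0091 0.0321] shift current axes [ -5.09 327.2  -15.58] goal axes [  5.56 327.2  -15.59]
```

```bash
python3 -m crank '[[[0,0.002,0],[0,0.003,0.011],0.022],[[0,0.004,0],[0,0.003,0.011],0.022],[[0,0.009,0],[0,0.003,0.010],0.022],[[0,0.015,-0.001],[0,0,0],0.022],[[0,0.021,-0.0015],[0,0,0],0.022],[[0,0.026,-0.0015],[0,0,0],0.022],[[0,0.029,-0.0015],[0,0,0],0.022],[[0,0.030,-0.0015],[0,0,0],0.022]]'
python3 -m crank '[[[0,0.030,-0.0015],[0,0,0],0.022],[[0,0.030,-0.0015],[0,0,0],0.022],[[0,0.030,-0.0015],[0,0,0],0.022],[[0,0.028,-0.0015],[0,0,0],0.022],[[0,0.026,-0.0015],[0,0,0],0.022],[[0,0.020,-0.0008],[0,0,0],0.022],[[0,0.014,0],[0,0,0],0.022],[[0,0.008,0],[0,0,0],0.022]]'
python3 -m crank '[[[0,0.004,0],[0,0,0],0.022],[[0,0.002,0],[0,0,0],0.022],[[0,0.001,0],[0,0,0],0.022],[[0,0,0],[0,0,0],0.022],[[0,0,0],[0,0,0],0.022],[[0,0,0],[0,0,0],0.022],[[0,0,0],[0,0,0],0.022],[[0,0,0],[0,0,0],0.022]]'
python3 - <<'E'
from h import *
d=grab('wrist'); save(d,'w15'); crop(d,'w15d',240,140,390,255,5); ringgoal([550.5,188,105])
s=grab('scene');save(s,'s15'); crop(s,'s15c',350,170,450,250,8)
E
```

```text
t: 14.58
ee_pos: [517.5, -0.8, 235.8]
orientation: [0.287, 1.562, -0.233]
ft_force: [-0.2, 0.3, -2.3]
width: 29.2
t: 15.25
ee_pos: [570.1, 178.2, 241.7]
orientation: [0.285, 1.562, -0.232]
ft_force: [-0.4, -0.4, -1.8]
width: 28.9
t: 15.92
ee_pos: [572.2, 182.5, 242.5]
orientation: [0.286, 1.561, -0.233]
ft_force: [0.3, -0.4, -1.9]
width: 28.9
t 15.97 tcp [572.22 182.6  242.48] F [ 0.4  0.1 -1.9] w 28.98 ring now [551.14 187.37 109.18]
turn [-0.0004 -0.0015  0.0002] shift current axes [ 4.17  0.24 -0.97] goal axes [ 4.17  0.24 -0.98]
```

View pics/w15d.png

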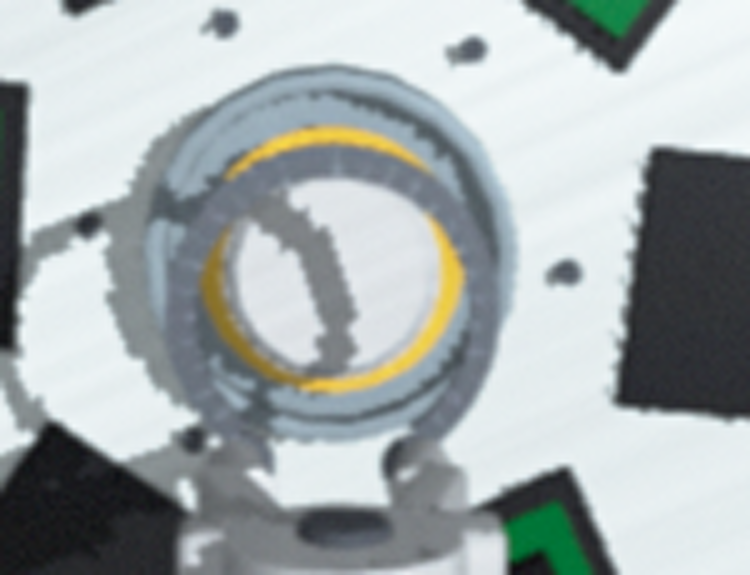

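View pics/s15c.png

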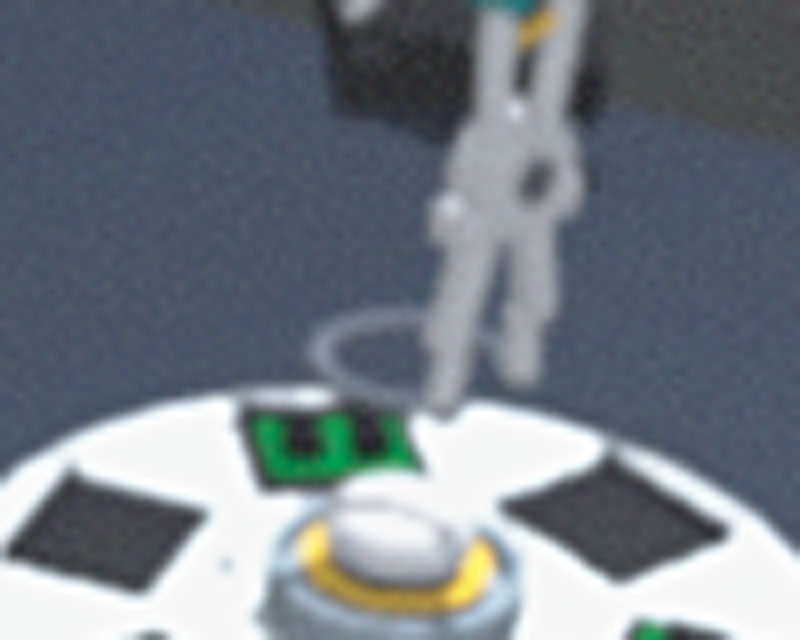

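```bash
cat >> h.py <<'E'
def fitz(d,pts,z,f):
    P=np.array([onz(d,*f(*p),z)[:2] for p in pts]); A=np.c_[2*P,np.ones(len(P))]; s=np.linalg.lstsq(A,(P**2).sum(1),rcond=None)[0]; r=np.sqrt(s[2]+s[0]**2+s[1]**2); return s[:2].round(2),round(r,2),(np.hypot(*(P-s[:2]).T)-r).round(2)
E
python3 - <<'E'
from h import *
d=load('w15'); crop(d,'w15e',260,150,350,235,9)
f=lambda x,y:(x/5+239.6,y/5+139.6)
print('washer',fitz(d,[(203,280),(465,268),(334,128),(240,160),(270,375),(334,392),(400,375)],52,f))
print('rim',fitz(d,[(147,250),(517,245),(334,66),(190,135),(480,130),(330,440)],52,f))
print('axle',fitz(d,[(235,270),(445,270),(300,372),(340,377),(385,365)],67,f))
h=cv2.cvtColor(d['img'],cv2.COLOR_BGR2HSV);m=cv2.inRange(h,(18,100,60),(35,255,255)); z=np.zeros_like(m);z[140:240,260:350]=m[140:240,260:350]
p=np.argwhere(z>0)[:,::-1].astype(np.int32); hull=cv2.convexHull(p).reshape(-1,2); print(hull.tolist())
P=fitz(d,hull,52,lambda x,y:(x,y)); print('hull',P)
c=toolcam(d)
E
```

```text
washer (array([552.19, 187.44]), np.float64(23.9), array([-0.32, -0.15, -0.24,  0.49, -0.13,  0.1 ,  0.24]))
rim (array([551.53, 187.93]), np.float64(33.56), array([-0.05, -0.73,  0.03, -0.21,  0.66,  0.29]))
axle (array([552.34, 188.37]), np.float64(18.07), array([-0.13,  0.14,  0.36, -0.07, -0.31]))
[[332, 195], [331, 199], [328, 205], [326, 208], [321, 213], [315, 216], [312, 217], [300, 217], [294, 215], [292, 214], [284, 206], [281, 200], [280, 197], [280, 196], [281, 192], [286, 173], [290, 170], [296, 167], [299, 166], [304, 165], [308, 165], [312, 166], [315, 167], [321, 170], [323, 172], [331, 191], [332, 194]]
hull (array([552.  , 187.09]), np.float64(23.59), array([ 0.18,  0.08, -0.16, -0.04,  0.25,  0.14,  0.22,  0.12,  0.21,
        0.28, -0.04, -0.09,  0.03, -0.15, -1.41,  0.6 ,  0.26,  0.04,
        0.06,  0.23,  0.27, -0.03, -0.09,  0.06, -0.23, -0.94,  0.07]))
```

View pics/w15e.png

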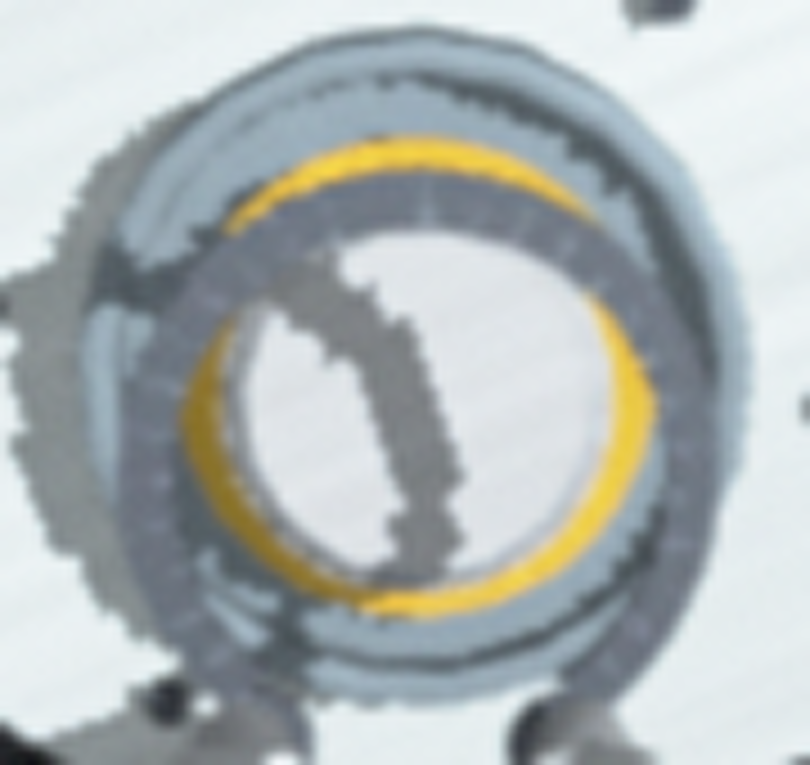

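```bash
python3 - <<'E'
from h import *
d=load('w15'); z=109.2
f=lambda x,y:(x/9+259.55,y/9+149.55)
print(fitz(d,[(180,440),(662,440),(425,231),(233,325),(592,295),(198,560),(640,560)],z,f))
print(fitz(d,[(120,440),(720,440),(425,175),(205,250),(620,230),(150,620),(690,600)],z,f))
ringgoal([552.1,187.6,74])
E
```

```text
(array([550.45, 187.61]), np.float64(20.26), array([ 0.17,  0.1 , -0.11, -0.3 ,  0.27,  0.12, -0.26]))
(array([550.66, 187.33]), np.float64(25.64), array([-0.4 , -0.19, -0.62,  0.21,  0.77,  0.41, -0.21]))
t 16.02 tcp [572.25 182.69 242.48] F [-0.1 -0.  -1.4] w 29.21 ring now [551.18 187.46 109.18]
turn [-0.0002 -0.0015  0.0002] shift current axes [35.13 -0.7   1.03] goal axes [35.13 -0.71  0.98]
```

```bash
python3 -m crank '[[[0.002,0,0.0002],[0,0,0],0.022],[[0.005,-0.0001,0.0002],[0,0,0],0.022],[[0.006,-0.0001,0.0002],[0,0,0],0.022],[[0.006,-0.0001,0.0002],[0,0,0],0.022],[[0.006,-0.0001,0.0002],[0,0,0],0.022],[[0.005,-0.0001,0.0001],[0,0,0],0.022],[[0.003,-0.0001,0.0001],[0,0,0],0.022],[[0.002,-0.0001,0],[0,0,0],0.022]]'
python3 -m crank '[[[0,0,0],[0,0,0],0.022],[[0,0,0],[0,0,0],0.022],[[0,0,0],[0,0,0],0.022],[[0,0,0],[0,0,0],0.022],[[0,0,0],[0,0,0],0.022],[[0,0,0],[0,0,0],0.022],[[0,0,0],[0,0,0],0.022],[[0,0,0],[0,0,0],0.022]]'
python3 - <<'E'
from h import *
d=grab('wrist'); save(d,'w16'); crop(d,'w16e',260,160,350,245,9); ringgoal([552.1,187.6,72])
s=grab('scene');save(s,'s16'); crop(s,'s16c',360,190,440,260,9)
E
```

```text
t: 16.68
ee_pos: [572.9, 182.9, 206.6]
orientation: [0.285, 1.562, -0.233]
ft_force: [-0.2, -0.2, -0.9]
width: 28.7
t: 17.35
ee_pos: [573.2, 183.0, 207.5]
orientation: [0.286, 1.561, -0.233]
ft_force: [-0.0, 0.6, -1.8]
width: 29.1
t 17.4 tcp [573.12 183.   207.46] F [-0.5 -0.1 -1.8] w 29.07 ring now [552.04 187.77  74.15]
turn [-0.0001 -0.0015  0.0001] shift current axes [ 2.12 -0.23 -0.07] goal axes [ 2.12 -0.23 -0.08]
```

View pics/w16e.png

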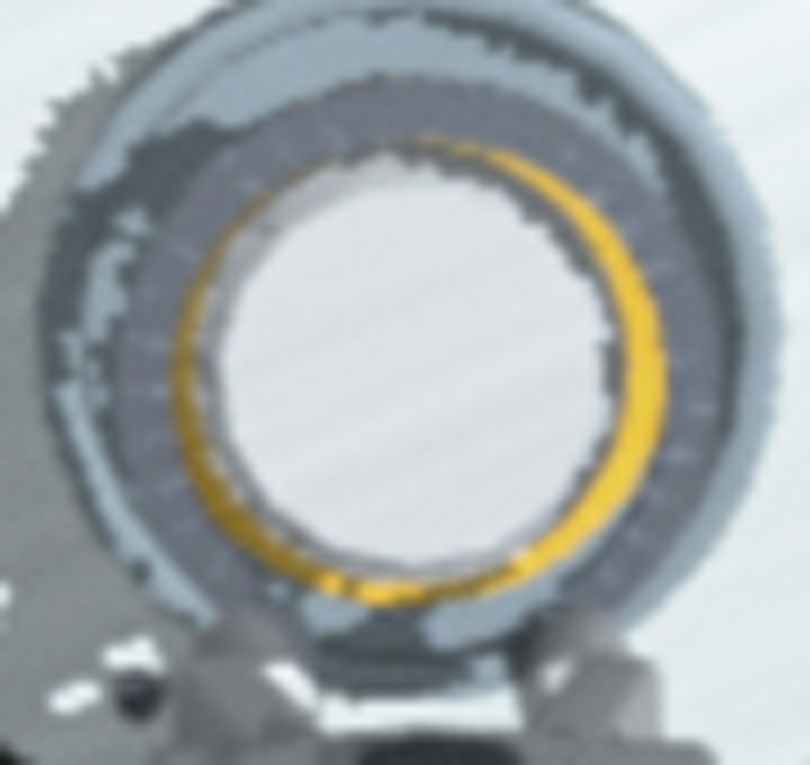

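View pics/s16c.png

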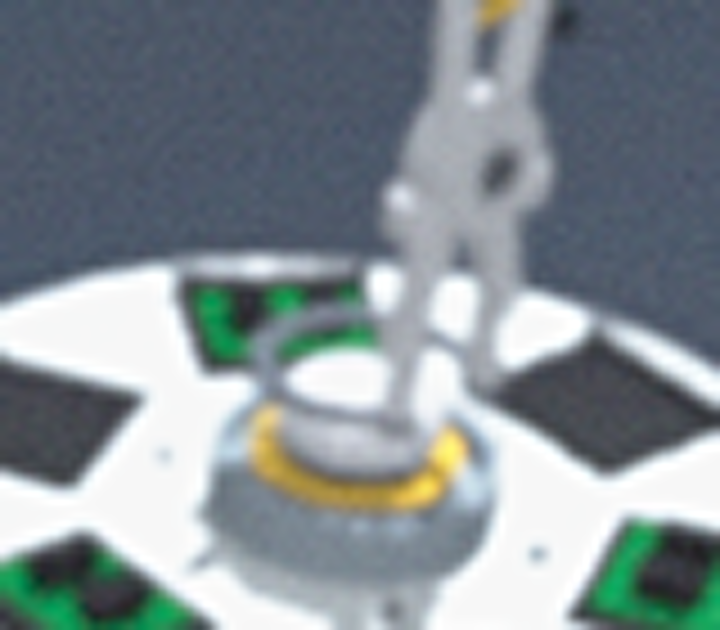

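```bash
python3 - <<'E'
from h import *
d=load('w16'); f=lambda x,y:(x/9+259.55,y/9+159.55)
print('ring in',fitz(d,[(174,385),(667,385),(410,142),(230,235),(560,180),(185,450),(655,450),(640,280)],74.15,f))
print('ring out',fitz(d,[(118,385),(728,385),(405,76),(190,185),(560,118),(150,500),(690,230)],74.15,f))
print('axle top',fitz(d,[(220,370),(612,370),(400,182),(290,220),(530,215),(290,510),(410,558),(540,510)],67,f))
print('axle outer',fitz(d,[(198,375),(385,570),(300,540),(240,480),(500,560)],65,f))
print('washer',fitz(d,[(667,390),(640,480),(560,560),(450,600),(380,605),(320,590)],52,f))
E
```

```text
ring in (array([551.84, 187.93]), np.float64(20.62), array([ 0.14,  0.1 , -0.05, -0.2 ,  0.28,  0.02, -0.1 , -0.19]))
ring out (array([551.69, 188.25]), np.float64(25.51), array([ 0.19,  0.11,  0.23,  0.08, -0.56, -0.25,  0.19]))
axle top (array([551.59, 187.58]), np.float64(16.59), array([ 0.21,  0.33, -0.36,  0.17, -0.03, -0.15,  0.01, -0.19]))
axle outer (array([550.9 , 188.45]), np.float64(19.44), array([ 0.03, -0.06,  0.13, -0.11,  0.01]))
washer (array([552.77, 187.04]), np.float64(23.46), array([-0.18,  0.32, -0.04, -0.3 ,  0.11,  0.08]))
```

The ring and axle centres agree within 0.4 mm. As a levelness check I'll compare the scene-view edge pixels of the ring with where a level ring would be.

```bash
python3 - <<'E'
from h import *
s=load('s16')
im=cv2.resize(s['img'][190:260,360:440],None,fx=9,fy=9,interpolation=cv2.INTER_CUBIC)
for a in np.arange(0,2*np.pi,.2):
    p=proj(s,[551.8+23*np.cos(a),187.8+23*np.sin(a),74.15]); q=((p-[360,190]+.5)*9).astype(int); cv2.circle(im,tuple(int(v) for v in q),2,(0,0,255),-1)
cv2.imwrite('pics/s16o.png',im)
E
```

```text
(no output)
```

View pics/s16o.png

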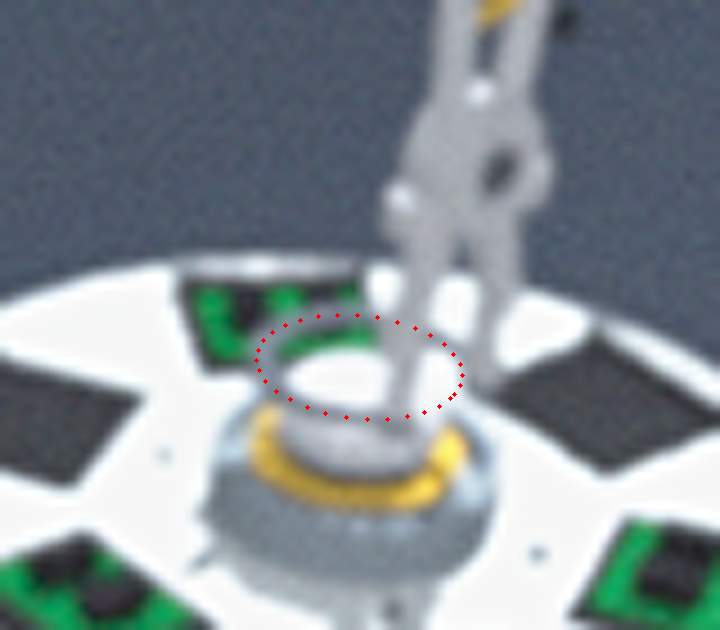

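```bash
python3 - <<'E'
from h import *
ringgoal([552.1,187.5,64]);ringgoal([552.1,187.5,56])
E
```

```text
t 17.45 tcp [573.13 183.01 207.45] F [ 0.4  0.4 -2.1] w 29.16 ring now [552.06 187.77  74.15]
turn [-0.     -0.0015  0.0002] shift current axes [10.1  -0.58  0.04] goal axes [10.1  -0.59  0.03]
t 17.45 tcp [573.13 183.01 207.45] F [ 0.4  0.4 -2.1] w 29.16 ring now [552.06 187.77  74.15]
turn [-0.     -0.0015  0.0002] shift current axes [18.1  -0.84  0.14] goal axes [18.1  -0.84  0.11]
```

```bash
python3 -m crank '[[[0.0008,-0.0002,0],[0,0,0],0.022],[[0.0014,-0.0001,0],[0,0,0],0.022],[[0.0015,-0.0001,0],[0,0,0],0.022],[[0.0015,-0.0001,0],[0,0,0],0.022],[[0.0015,-0.0001,0],[0,0,0],0.022],[[0.0015,0,0],[0,0,0],0.022],[[0.0012,0,0],[0,0,0],0.022],[[0.0006,0,0],[0,0,0],0.022]]'
python3 - <<'E'
from h import *
d=grab('wrist'); save(d,'w17'); crop(d,'w17e',260,160,350,245,9); ringgoal([552.1,187.5,56])
s=grab('scene');save(s,'s17'); crop(s,'s17c',360,190,440,260,9)
E
```

```text
t: 18.12
ee_pos: [572.8, 182.7, 197.1]
orientation: [0.285, 1.562, -0.233]
ft_force: [-0.1, 0.1, -1.7]
width: 28.8
t 18.17 tcp [572.82 182.75 197.11] F [-0.8 -0.1 -2.6] w 29.02 ring now [551.68 187.5   63.82]
turn [-0.     -0.0019  0.0004] shift current axes [ 7.77 -0.17  0.24] goal axes [ 7.77 -0.17  0.22]
```

View pics/w17e.png

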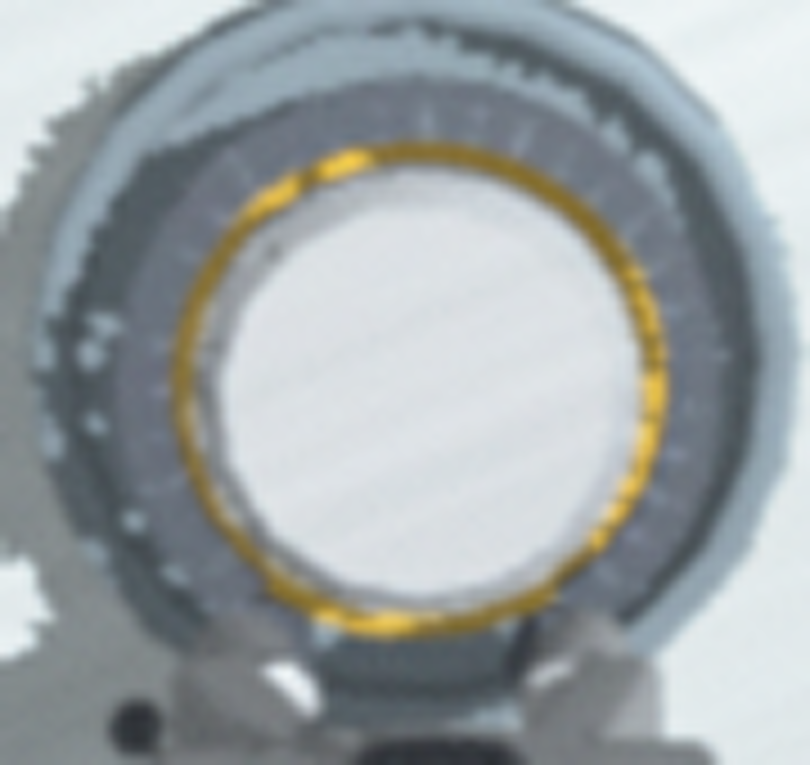

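View pics/s17c.png

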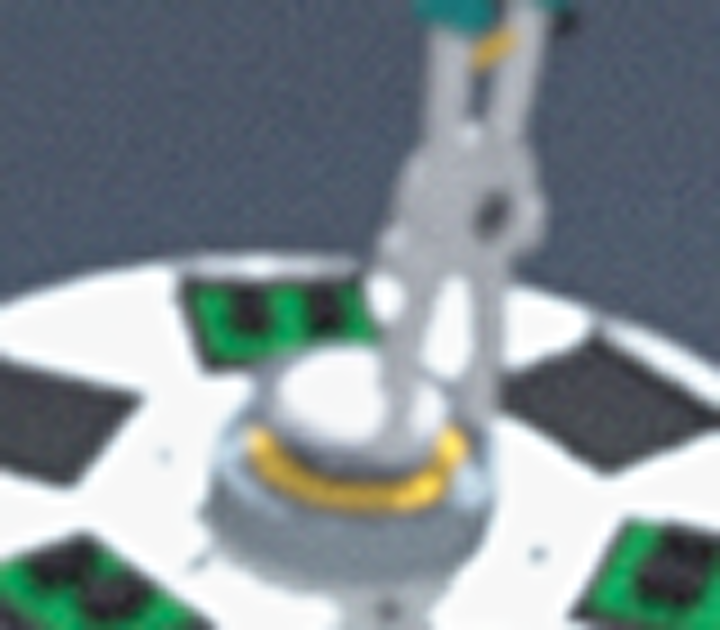

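The ring is round the axle with an even brass gap on all sides and no contact force. Continuing down.

```bash
python3 -m crank '[[[0.0006,0,0.0002],[0,0,0],0.022],[[0.001,-0.0001,0],[0,0,0],0.022],[[0.0012,0,0],[0,0,0],0.022],[[0.0012,-0.0001,0],[0,0,0],0.022],[[0.0012,0,0],[0,0,0],0.022],[[0.0011,0,0],[0,0,0],0.022],[[0.0008,0,0],[0,0,0],0.022],[[0.0004,0,0],[0,0,0],0.022]]'
python3 - <<'E'
from h import *
d=grab('wrist'); save(d,'w18'); crop(d,'w18e',260,160,350,245,9); ringgoal([552.1,187.5,54])
s=grab('scene');save(s,'s18'); crop(s,'s18c',360,190,440,260,9)
E
```

```text
t: 18.88
ee_pos: [573.0, 182.7, 189.7]
orientation: [0.285, 1.562, -0.233]
ft_force: [-0.5, -0.3, -1.2]
width: 29.4
t 18.93 tcp [572.96 182.76 189.69] F [ 0.1  0.3 -1.7] w 28.78 ring now [551.84 187.52  56.4 ]
turn [-0.     -0.0018  0.0003] shift current axes [ 2.36 -0.05  0.04] goal axes [ 2.36 -0.05  0.04]
```

View pics/w18e.png

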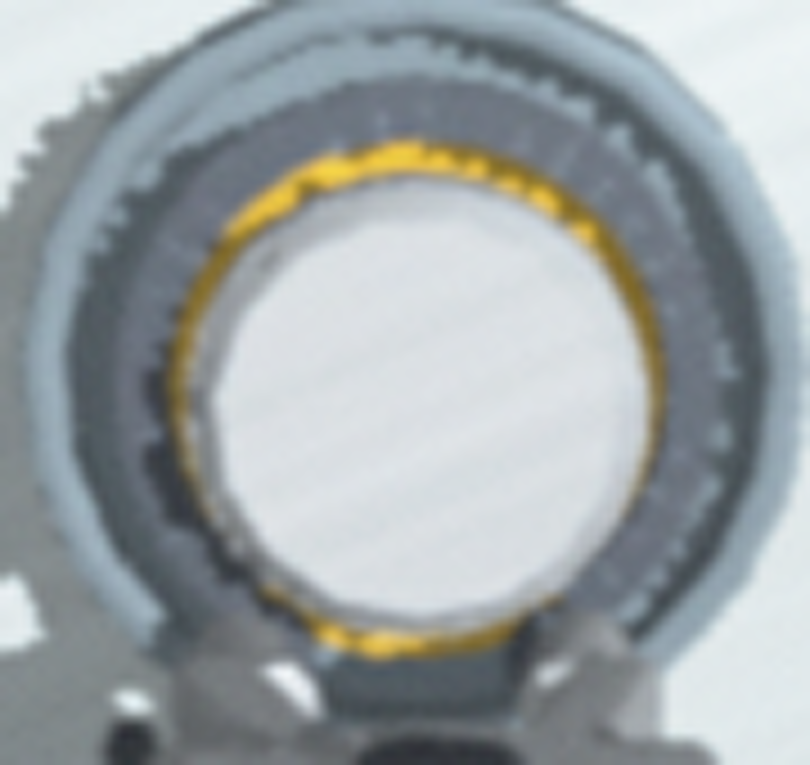

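View pics/s18c.png

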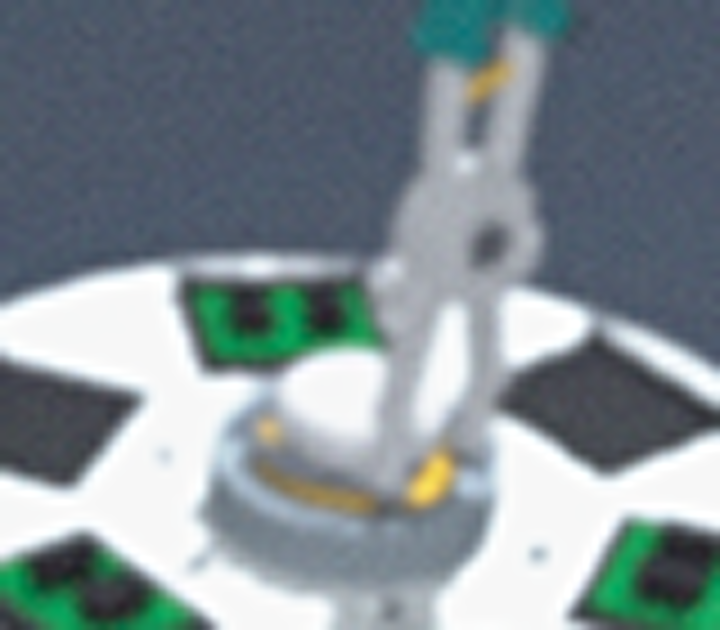

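```bash
python3 -m crank '[[[0.0003,0,0],[0,0,0],0.022],[[0.0003,0,0],[0,0,0],0.022],[[0.0003,0,0],[0,0,0],0.022],[[0.0003,0,0],[0,0,0],0.022],[[0.0003,0,0],[0,0,0],0.022],[[0.0003,0,0],[0,0,0],0.022],[[0,0,0],[0,0,0],0.022],[[0,0,0],[0,0,0],0.022]]'
python3 - <<'E'
from h import *
d=grab('wrist'); save(d,'w19'); crop(d,'w19e',260,160,350,245,9); ringgoal([552.1,187.5,54])
s=grab('scene');save(s,'s19'); crop(s,'s19c',375,215,435,260,13)
E
```

```text
t: 19.65
ee_pos: [573.0, 182.8, 188.1]
orientation: [0.285, 1.561, -0.233]
ft_force: [-0.4, 0.4, -1.9]
width: 29.1
t 19.7 tcp [573.06 182.82 188.11] F [ 0.8  0.1 -1.7] w 29.15 ring now [551.98 187.58  54.81]
turn [-0.0001 -0.0015  0.0002] shift current axes [ 0.78 -0.09 -0.05] goal axes [ 0.78 -0.09 -0.06]
```

View pics/s19c.png

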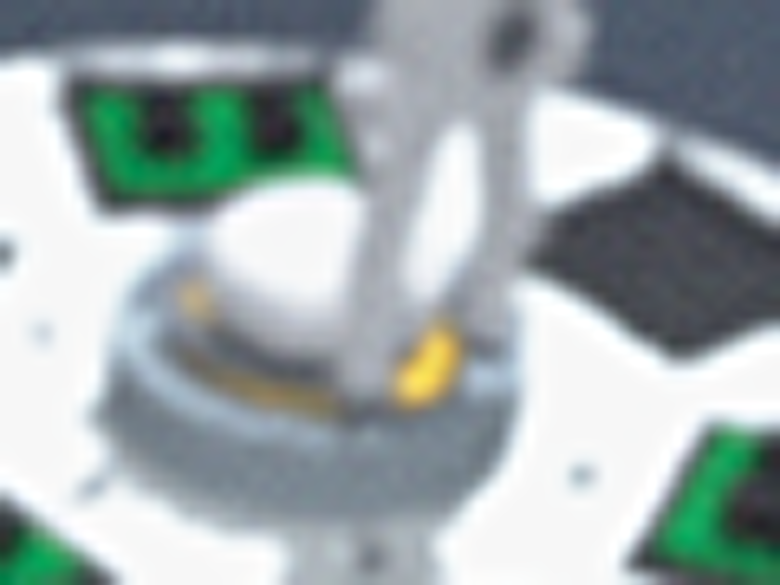

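View pics/w19e.png

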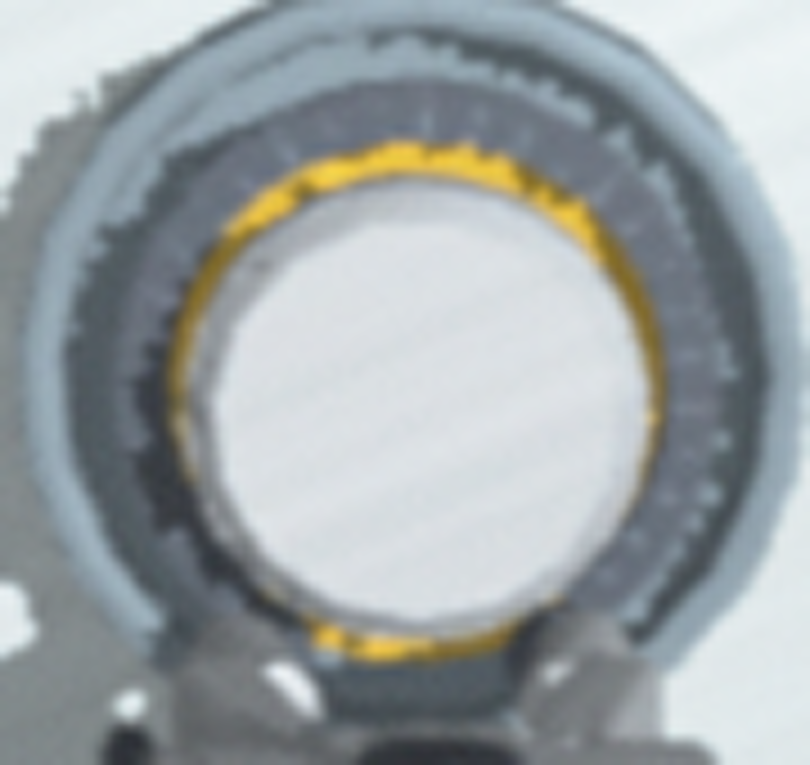

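```bash
python3 -m crank '[[[0.0002,0,0],[0,0,0],0.022],[[0.0002,0,0],[0,0,0],0.022],[[0.0002,0,0],[0,0,0],0.022],[[0.0002,0,0],[0,0,0],0.022],[[0,0,0],[0,0,0],0.022],[[0,0,0],[0,0,0],0.022],[[0,0,0],[0,0,0],0.022],[[0,0,0],[0,0,0],0.022]]'
python3 - <<'E'
from h import *
F=[]
for _ in range(4): F.append(ctrl.get_obs()['ft_force'][2]); grab('top')
print(np.mean(F)); ringgoal([552.1,187.5,54])
E
```

```text
t: 20.42
ee_pos: [573.1, 182.8, 187.3]
orientation: [0.285, 1.561, -0.233]
ft_force: [-0.2, -0.5, -1.5]
width: 29.4
-1.286811074573723
t 20.62 tcp [573.05 182.86 187.32] F [-0.4 -0.6 -1.6] w 28.9 ring now [551.96 187.63  54.02]
turn [-0.     -0.0016  0.0002] shift current axes [-0.01 -0.1  -0.03] goal axes [-0.01 -0.1  -0.03]
```

```bash
python3 -m crank '[[[0.0002,0,0],[0,0,0],0.022],[[0,0,0],[0,0,0],0.022],[[0.0002,0,0],[0,0,0],0.022],[[0,0,0],[0,0,0],0.022],[[0.0001,0,0],[0,0,0],0.022],[[0,0,0],[0,0,0],0.022],[[0,0,0],[0,0,0],0.022],[[0,0,0],[0,0,0],0.022]]'
python3 - <<'E'
from h import *
F=[]
for _ in range(4): F.append(ctrl.get_obs()['ft_force'][2]); grab('top')
print(np.mean(F)); ringgoal([552.1,187.5,54])
E
```

```text
t: 21.28
ee_pos: [573.1, 182.9, 186.9]
orientation: [0.286, 1.561, -0.233]
ft_force: [-0.2, 0.0, 0.2]
width: 29.2
0.23284743602429636
t 21.48 tcp [573.11 182.86 186.87] F [ 0.4 -0.9  0.8] w 29.09 ring now [552.04 187.63  53.56]
turn [-0.0001 -0.0014  0.0001] shift current axes [-0.47 -0.1  -0.1 ] goal axes [-0.47 -0.1  -0.1 ]
```

The force shifted by about 1.5 N at ring z ≈ 53.56, which matches light touch on the washer (53.5). I'll back off 0.2 mm and run the last checks.

```bash
python3 -m crank '[[[-0.0002,0,0],[0,0,0],0.022],[[0,0,0],[0,0,0],0.022],[[0,0,0],[0,0,0],0.022],[[0,0,0],[0,0,0],0.022],[[0,0,0],[0,0,0],0.022],[[0,0,0],[0,0,0],0.022],[[0,0,0],[0,0,0],0.022],[[0,0,0],[0,0,0],0.022]]'
python3 - <<'E'
from h import *
d=grab('wrist'); save(d,'w20'); crop(d,'w20e',255,155,355,245,8); ringgoal([552.1,187.5,54])
s=grab('scene');save(s,'s20'); t=grab('top');save(t,'t20'); crop(s,'s20c',375,215,435,260,13)
f=lambda x,y:(x,y)
E
```

```text
t: 22.15
ee_pos: [573.0, 182.9, 187.0]
orientation: [0.285, 1.561, -0.233]
ft_force: [-0.2, -0.3, -0.4]
width: 28.9
t 22.2 tcp [573.03 182.84 186.98] F [ 1.  -0.3 -0.7] w 29.15 ring now [551.93 187.61  53.68]
turn [-0.0001 -0.0016  0.0002] shift current axes [-0.36 -0.06 -0.03] goal axes [-0.36 -0.06 -0.03]
```

View pics/w20e.png

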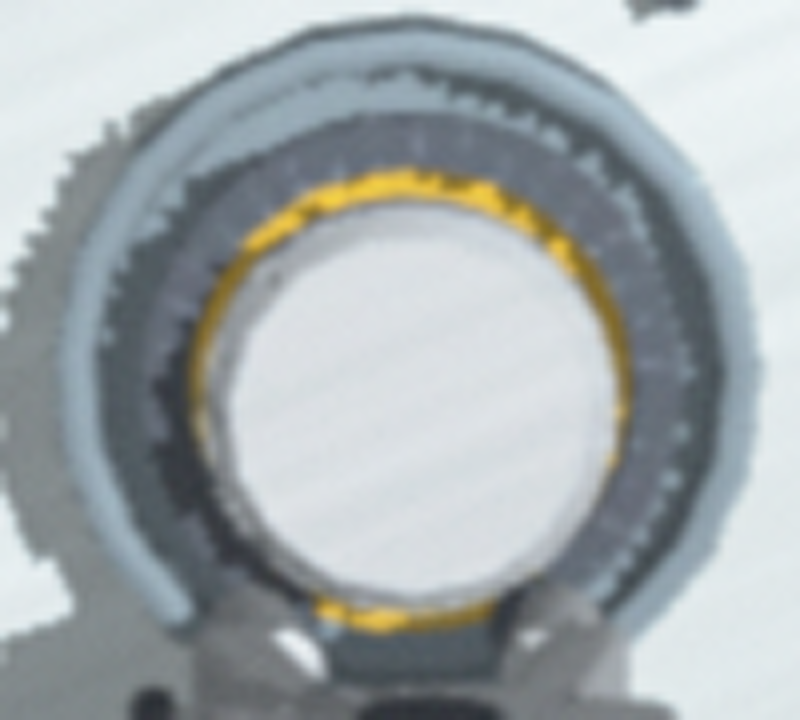

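View pics/s20c.png

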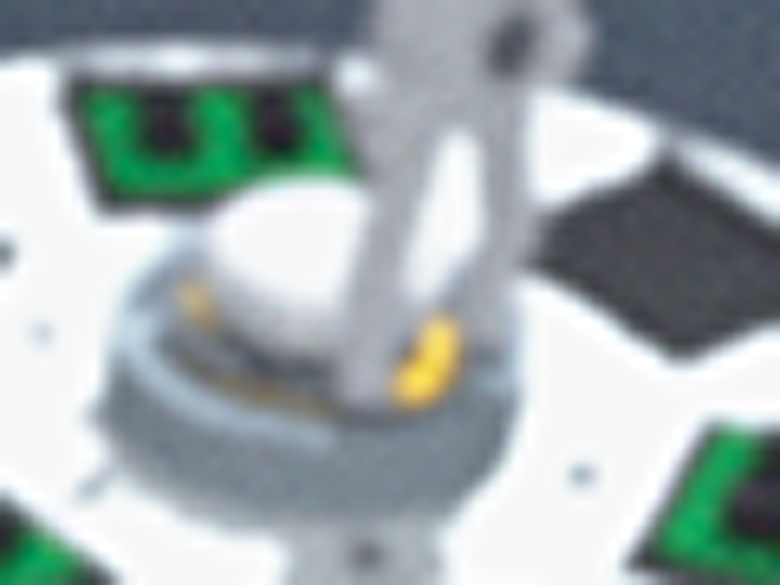

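View pics/s20.png

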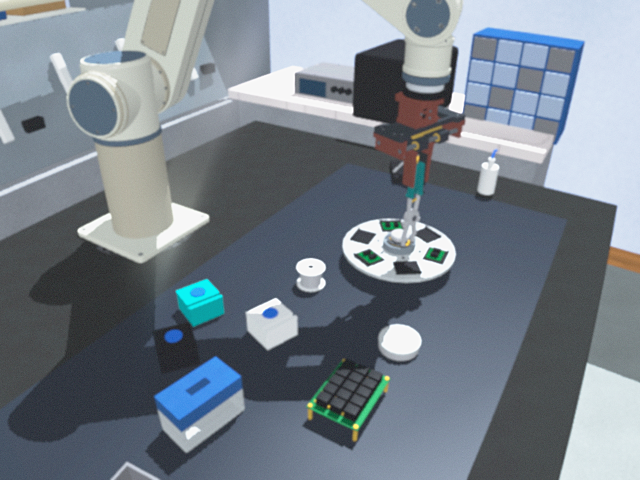

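The scene view shows the reel (311,275), tin (399,343) and board (350,395) where they were. The ring is spread round the groove and the axle is inside it with a brass gap visible nearly all round. I'll hand in now.

```bash
python3 -c "
from workcell import workorder
print(workorder.close_job())"
```

```text
the job is handed in; nothing more can be done
None
```

The pliers are still gripped, and the ring is held spread and about level around the groove, just over the brass washer. I handed the job in at 22.2 s and got no verdict back.

I took the pliers from the stand and put both pins into the eyes down to the shoulders. I then squeezed the handles to about 29 mm, lifted the ring off the white block and lowered it over the axle.

**Height:** ring centre at z about 53.7 mm; on the washer it would be 53.5 mm. It touched at about 1.5 N, and I backed off 0.2 mm, leaving about 0.7 N.

**Centring:** the ring was within about 0.5 mm of the axle in the wrist view above the axle, and I kept that position on the way down. In the last picture a brass gap shows nearly all round.

**Spread:** inside radius measured 21.07 mm just after lifting, as expected at the stop. Two later fits read 20.3 and 20.6 mm, which I put down to rough edge points. The width reading was 29 mm rather than the quoted 28 mm at the stop.

**Level:** the pliers swung slightly in the grip, so I turned the tool 0.03 rad to correct it. Levelness was only checked to about a pixel in the scene view, so a degree or two of tilt can't be ruled out.

**Other items:** the reel, tin and relay board look unmoved in the last scene picture. The highest force in any reading was about 10 N, when the shoulders met the ring.

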